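# Tip the counted bolts from the scale's scoop pan into the shipping carton

### The arm

A 6-joint arm with a two-finger parallel gripper is mounted at the origin on the work surface. World frame = base frame: x ahead of the robot, y to its left, z up, the work surface at z = 0. Lengths are in m, angles in rad, forces in N, time in s.
With the tool pointing down it reaches from about 0.425 to 0.95 m from the base axis. Payload 3.5 kg.
Tool frame: the origin (TCP) lies on the centre line of the jaws, within the pads' length; the fingertips stand 14 mm ahead of it and the grasp point (between the pads) lies 5 mm behind it (tips_ahead is the distance from the TCP to the fingertips, in m); y points along the fingers, z is the direction in which the jaws open and shut, and the axes are right-handed (so a half turn about y gives the same grasp; the last joint's range is limited). The gripper opens to 85 mm and grips with 20 to 120 N. Pads are 22 mm wide; open, the fingers measure 114 mm over their backs; the gripper's body (76 mm by 85 mm) begins 54 mm behind the grasp point. The pads swing forward as they close: fully open they stand 13 mm farther back than shut.
Start: joints at [1.109, 0.286, 1.577, -0, 1.279, -0.15], TCP at [0.207, 0.642, 0.216] pointing down, gripper open.
Joint ranges: [-2.77, 2.77], [-0.9, 2.22], [0.21, 2.48], [-1.53, 4.67], [0.24, 2.81], [-2.84, 2.84]. Speed limits (rad/s): [2.79, 2.79, 3.14, 3.14, 3.14, 3.14].

### API

Orientations are given as a unit quaternion [x, y, z, w].
In Python, from plant import get_state, read_camera, sign_off, tips_ahead gives the robot as it stands.
- The arm moves only by the tool send_rows, never from a script. Its argument "plan" is a list of rows, each a list of 2 entries, a list of its own where there are three numbers: the shift along the tool's x, y, z in units of 12 cm (1.0 is 12 cm), then the turn, a rotation vector about the tool's x, y, z in units of 360 degrees (1.0 is 360 degrees). In form: [[[tx, ty, tz], [rx, ry, rz]], ...]. A call has 1 to 12 rows; each row shifts and turns the commanded pose from where the row before left it, along the tool's axes as they then stand; what a row does not reach is not made up. A row lasts 1/10 s, in which the tool goes at most 50 mm and 8.59 degrees, less where a joint would pass 70% of its speed; a pose out of reach is approached as far as the arm can. A call with a number of a shift or a turn outside -1 to 1 is refused whole. A call with a gripper value outside its range is refused whole. "gripper" is the closure, from 0 (fully open) to 1 (shut), set as the call begins (left out, the last holds). The fingers move at their own pace and stop on an object; "grip_force" is the grip in N (left out, the last holds). Time passes only in rows, so rows that do not move let the fingers close. It gives the time, the measured TCP pose, the force and the opening at its end, in the units of the state.
- get_state(): the state, without advancing time (a new reading comes with each control period).
- read_camera(name): name is "scene" or "top" or "wrist"; returns a dict with "img" (480x640x3 uint8, blue, green, red), "fx", "fy", "cx", "cy" (pixels), "D" ([k1, k2, p1, p2, k3] as OpenCV has them; the pictures are not rectified), "world_from_camera" (4x4, takes a point from camera to world coordinates); the wrist camera has in their place "mount" (4x4, takes a point from camera to tool coordinates, whose origin is the TCP and whose axes are the tool frame's). Camera axes: x right, y down, z forward; pixel columns grow to the right and rows downward; lengths in m; the calibration is good to about 2 mm. A picture is of the moment at which its call begins: read the wrist's pose just before it. There is no depth.
- sign_off(): hands the job in, once; it reports no verdict.
The state is a dict: "time": time; "qpos": joint angles; "dq": joint speeds; "joint_efforts": joint torques, N m; "eef_pos": TCP position; "tcp_rot": TCP orientation; "contact_force": force on the tool from outside, world axes, zero at the start; "wrist_torque": the same for the moment, N m; "opening": opening from 0.0 (shut) to 1.0 (fully open).
Only numpy, scipy, OpenCV 4.12 (cv2) and the standard library are available. Lean on these libraries where they do the work, as an engineer would, in place of code of your own. Each camera call takes 0.05 s, during which the arm holds its last target. There are 200 camera calls.

### The job

Lift the blue-handled scoop pan off the scale and carry it level, with all three counted bolts in it, over to the open carton; with its lip low over the carton, tip it steeply so that the bolts slide in. Then set the empty pan down gently, flat in the middle of the scale's platform. Spill nothing, and leave the carton and the other things on the bench where they are.

Things in the scene. Friction and masses are not known exactly. Their poses are not given: they have to be found in the camera images.
- pan_grip (a point): centre of the scoop pan's handle; axes as the pan's: x to the pouring lip, y across, z up. The handle is a straight blue bar 100 mm long, 22 wide (y), 24 thick, held only at its rear end; it reaches forward over the rear half of the pan, rising towards the lip at 25 degrees (0.44 rad) to the floor. Its centre is 100 mm above the pan's underside and 42 mm behind the pan's origin, about 55 mm clear above the bolts
- pan: loose aluminium scoop pan of the scale, 0.25 kg; origin at the centre of its underside, x to the open lip, z up. Flat floor 175 (x) x 136 (y) mm, 3 mm thick; inside width 130 mm; side walls fall from 48 mm at the rear to 14 mm at the front; closed rear wall 48 mm; front open. Bolts slide on its floor once it is tilted by between 18 and 30 degrees
- pan_lip (a point): middle of the pan's open pouring edge, at floor level: 90 mm ahead of the pan's origin, 132 mm ahead of and 98.5 mm below the handle's centre; axes as the pan's
- scale: bench counting scale, white with a steel platform under a dark mat, fixed on the bench, 345 (x) x 300 (y) mm. Its origin lies on the bench surface under the platform's centre; its keypad and display are on its -x side (from 115 to 230 mm from the origin, lower than the platform), z up
- scale_platform (a point): centre of the scale's flat platform top, 112 mm above the bench; the platform measures 228 (x) x 294 (y) mm. The pan starts standing here with its lip towards the scale's rear (+x)
- carton: open cardboard carton, loose (0.35 kg), 250 (x) x 210 (y) mm outside, 110 mm tall to the rim, walls 4 mm; origin at the centre of its underside, z up. Its four flaps hang down outside, reaching 36 mm beyond each wall
- bolt1: black steel hexagon bolt number 1 lying in the pan: 80 mm long, shank 16 mm, head 24 mm across flats, 0.14 kg; origin half-way along, x from the head to the thread
- bolt2: black steel hexagon bolt number 2 lying in the pan: 80 mm long, shank 16 mm, head 24 mm across flats, 0.14 kg; origin half-way along, x from the head to the thread
- bolt3: black steel hexagon bolt number 3 lying in the pan: 80 mm long, shank 16 mm, head 24 mm across flats, 0.14 kg; origin half-way along, x from the head to the thread
- scanner: presentation barcode scanner, black, 175 mm tall on a round foot of 110 mm, its window facing its -x; a bystander, origin at the centre of its underside
- tape_dispenser: red bench tape dispenser with a brown roll, 175 x 56 mm, 110 mm tall; a bystander, origin at the centre of its underside
- small_carton: closed small cardboard carton, 120 x 170 mm, 90 mm tall; a bystander, origin at the centre of its underside
- label_roll: white roll of labels standing on end, 90 mm diameter, 76 mm tall; a bystander, origin at the centre of its underside
- gun_scanner: grey and black pistol-grip barcode scanner lying flat, about 210 x 120 mm, 44 mm tall; a bystander, origin at the centre of its underside
- cutter: yellow safety cutter lying flat between the scale and the carton, 145 x 26 mm, 20 mm tall, long along its x; a bystander, origin at the centre of its underside
- bench: the white bench top, its surface at z = 0

How it is judged:
By the outcome, as a careful person would: the job done as asked, in the order asked, and still so for the second after the job is handed in, with the robot touching nothing.
It also fails if it takes over 64 s, if anything falls off the work surface, if the arm or the gripper's body presses on something with over 40 N, if the wrist force passes 120 N, or if a joint passes its speed limit or range.

## Working session

There is one attempt and no reset: what is moved stays moved. The work goes in short steps, Python scripts to look and compute and a tool call to move; the robot and the scene stay as the last step left them, time stands still between calls to the robot, and variables do not carry over. Pictures are saved under pics/ and viewed, about 8 in all and at most 12, crops included, and the job is handed in when it is done.

Besides the shell and the picture viewer there is one more tool, called after "Emit:" in YAML: its name, and indented under it one key for each argument. send_rows: Moves the arm, as the interface text tells. Its arguments: {"type":"object","properties":{"plan":{"type":"array"},"gripper":{"type":"number"},"grip_force":{"type":"number"}},"required":["plan"]}

```bash
mkdir -p pics; cat > h.py <<'E'
import numpy as np, cv2
from scipy.spatial.transform import Rotation as R
from plant import get_state, read_camera, sign_off, tips_ahead
def ray(c,uv,T=None):
    K=np.array([[c['fx'],0,c['cx']],[0,c['fy'],c['cy']],[0,0,1]])
    p=cv2.undistortPoints(np.array(uv,float).reshape(-1,1,2),K,np.array(c['D'],float)).reshape(-1,2)
    T=np.array(c['world_from_camera']) if T is None else T
    d=np.c_[p,np.ones(len(p))]@T[:3,:3].T
    return T[:3,3],d
def onz(c,uv,z,T=None):
    o,d=ray(c,uv,T); return o+d*((z-o[2])/d[:,2])[:,None]
def proj(c,P,T=None):
    K=np.array([[c['fx'],0,c['cx']],[0,c['fy'],c['cy']],[0,0,1]])
    T=np.array(c['world_from_camera']) if T is None else T
    W=np.linalg.inv(T)
    return cv2.projectPoints(np.array(P,float).reshape(-1,1,3),cv2.Rodrigues(W[:3,:3])[0],W[:3,3],K,np.array(c['D'],float))[0].reshape(-1,2)
E
python3 - <<'E'
from h import *
print(get_state(),tips_ahead)
for n in ['scene','top']:
    c=read_camera(n); cv2.imwrite(f'pics/{n}0.png',c['img']); print(n,np.round(c['world_from_camera'],3).tolist(),c['fx'])
c=read_camera('wrist'); print(np.round(c['mount'],3).tolist())
E
```

```text
{'time': 0.0, 'qpos': array([ 1.10901436e+00,  2.87158142e-01,  1.57817223e+00, -1.00440564e-05,
        1.27857126e+00, -1.49994105e-01]), 'dq': array([ 0.00034102, -0.0008427 ,  0.00154832, -0.00015115,  0.00050034,
        0.00098749]), 'joint_efforts': array([-1.17513857e-03, -4.05971646e+01, -2.92628735e+01, -1.46440962e-04,
        5.67928029e-03,  2.73415701e-06]), 'eef_pos': array([0.20672575, 0.64184603, 0.2141548 ]), 'tcp_rot': array([ 0.69931096, -0.11002921,  0.10954402, -0.69775201]), 'contact_force': array([ 0.84509451, -0.18832972, -0.55218825]), 'wrist_torque': array([ 0.00302461, -0.00806422,  0.02388404]), 'opening': 0.99983332338415} 0.014
scene [[-0.339, 0.738, -0.583, 1.488], [0.941, 0.255, -0.223, 0.366], [-0.016, -0.624, -0.781, 1.375], [0.0, 0.0, 0.0, 1.0]] 480.80740563811383
top [[0.001, -0.996, 0.095, 0.436], [-1.0, -0.001, 0.002, -0.002], [-0.002, -0.095, -0.996, 1.629], [0.0, 0.0, 0.0, 1.0]] 580.3601936933212
[[-0.001, 0.963, 0.269, -0.069], [0.0, -0.269, 0.963, -0.159], [1.0, 0.001, -0.0, -0.0], [0.0, 0.0, 0.0, 1.0]]
```

View pics/scene0.png

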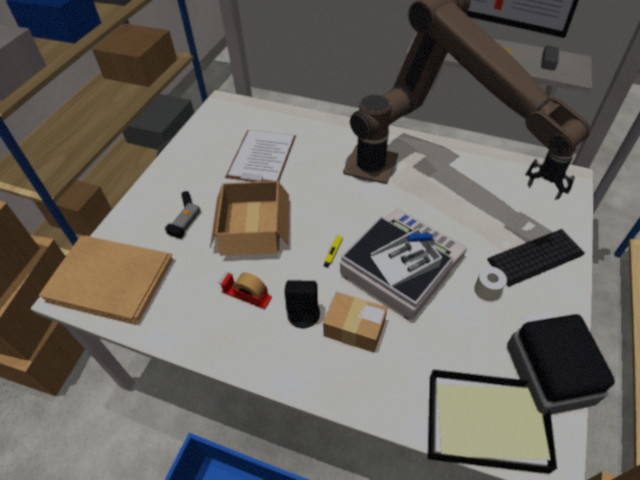

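View pics/top0.png

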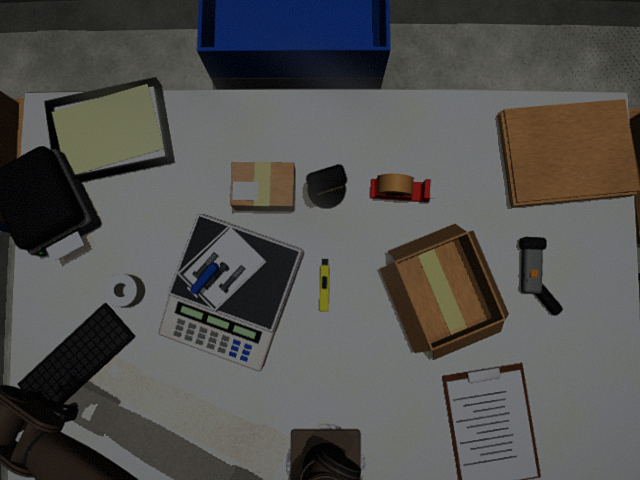

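The scene shows the scale with the pan (blue handle at about (205,278) in top), carton at about (450,290) in top, cutter between them at (324,285). Zooming in on the pan and measuring colours.

```bash
python3 - <<'E'
from h import *
c=read_camera('top'); s=read_camera('scene')
a=cv2.resize(c['img'][205:375,150:310],None,fx=3.5,fy=3.5,interpolation=cv2.INTER_CUBIC)
cv2.imwrite('pics/z1.png',a)
for n,k in (('top',c),('scene',s)):
    hsv=cv2.cvtColor(k['img'],cv2.COLOR_BGR2HSV)
    m=cv2.inRange(hsv,(105,150,40),(125,255,255))
    if n=='top': m[:205]=0; m[330:]=0
    else: m[:225]=0; m[250:]=0; m[:,:400]=0; m[:,440:]=0
    N,l,st,ce=cv2.connectedComponentsWithStats(m); i=1+np.argmax(st[1:,4]); print(n,st[i],ce[i])
    r=cv2.minAreaRect(np.argwhere(l==i)[:,::-1].astype(np.float32)); print(r); P=ray(k,[ce[i]]); 
    globals()[n]=P
o1,d1=top;o2,d2=scene;d1=d1[0];d2=d2[0]
A=np.c_[d1,-d2];t=np.linalg.lstsq(A,o2-o1,rcond=None)[0];print('handle',o1+t[0]*d1,o2+t[1]*d2)
print('scale TL,TR',onz(c,[[202,214],[303,247],[270,330],[172,296]],.112))
print('carton',onz(c,[[458,226],[507,320],[434,357],[388,263]],.11))
print('cutter',onz(c,[[324,260],[324,310]],.02))
E
```

```text
top [191 263  27  31 287] [203.92334495 277.28222997]
((203.7622833251953, 277.3852233886719), (8.322397232055664, 36.23443603515625), 39.80556869506836)
scene [407 233  25   8 152] [419.46710526 236.79605263]
((419.03106689453125, 236.8724365234375), (6.892775535583496, 24.166234970092773), 85.2363510131836)
handle [0.50187639 0.29625695 0.21100659] [0.50107066 0.29895168 0.2115355 ]
scale TL,TR [[0.67422776 0.32572174 0.112     ]
 [0.58651622 0.05723455 0.112     ]
 [0.36980266 0.14207512 0.112     ]
 [0.45709913 0.4005207  0.112     ]]
carton [[ 0.64303192 -0.35285965  0.11      ]
 [ 0.39505256 -0.47768641  0.11      ]
 [ 0.30006593 -0.2838793   0.11      ]
 [ 0.54472236 -0.16599713  0.11      ]]
cutter [[0.55935047 0.00224365 0.02      ]
 [0.42095605 0.00208103 0.02      ]]
```

View pics/z1.png

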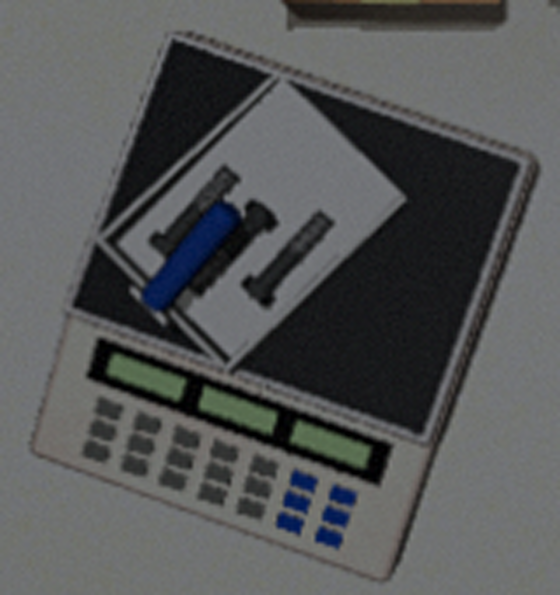

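Handle triangulates at z≈0.211 (expected 0.212). Lip corners are at crop (282,78) and (406,200). Next: pan yaw, scale and carton axes, tool axes.

```bash
python3 - <<'E'
from h import *
c=read_camera('top'); g=get_state()
print('tool axes (cols)\n',R.from_quat(g['tcp_rot']).as_matrix().round(3))
u=np.array([[282,78],[406,200]])/3.5+[150,205]
L=onz(c,u,.115); d=L[1]-L[0]; print('lip',L,np.linalg.norm(d)); x=np.array([-d[1],d[0]]); x/=np.linalg.norm(x); yaw=np.degrees(np.arctan2(x[1],x[0]));print('yaw',yaw,'grip from lip',L.mean(0)[:2]-.132*x, 'origin',L.mean(0)[:2]-.09*x)
# scale mask: dark mat
hsv=cv2.cvtColor(c['img'],cv2.COLOR_BGR2HSV)
m=(hsv[...,2]<60).astype(np.uint8); m[:205]=0;m[340:]=0;m[:,:150]=0;m[:,310:]=0
ct=max(cv2.findContours(m,0,2)[0],key=cv2.contourArea); r=cv2.minAreaRect(ct);print(r)
B=onz(c,cv2.boxPoints(r),.112);print('mat',B.round(4).tolist(),B.mean(0),np.linalg.norm(np.diff(B,axis=0),axis=1))
a=cv2.resize(c['img'][215:365,370:515],None,fx=4,fy=4,interpolation=cv2.INTER_CUBIC)
cv2.imwrite('pics/z2.png',a)
E
```

```text
tool axes (cols)
 [[ 0.952 -0.     0.307]
 [-0.307 -0.001  0.952]
 [-0.    -1.    -0.001]]
lip [[0.6382802  0.24844467 0.115     ]
 [0.54629904 0.15383684 0.115     ]] 0.13195140805874453
yaw -44.19348575317383 grip from lip [0.49764695 0.29315579] origin [0.52776053 0.26387828]
((251.4990997314453, 279.0480651855469), (69.0100326538086, 83.96726989746094), 19.536653518676758)
mat [[0.4286, 0.3129, 0.112], [0.6369, 0.2424, 0.112], [0.5759, 0.0702, 0.112], [0.3694, 0.1421, 0.112]] [0.50270164 0.19191279 0.112     ] [0.21996899 0.18273979 0.21867082]
```

View pics/z2.png

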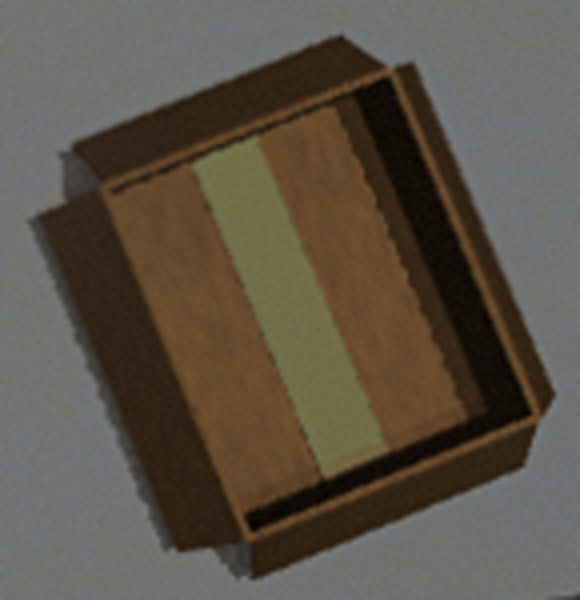

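The carton rim corners are at crop (395,68), (538,418), (243,540), (102,187), and its floor is clear. Building a planner that prints rows, then going to the pre-grasp.

```bash
cat >> h.py <<'E'
S,C=np.sin(np.radians(25)),np.cos(np.radians(25))
PT=np.array([[C,S,0],[0,0,1],[S,-C,0]]) # pan_R_tool
GRIP=np.array([-.042,0,.100]); A=.010   # grasp 10 mm forward along handle
TCP_P=GRIP+A*np.array([C,0,S])+.005*np.array([S,0,-C]) # tcp in pan frame
def panR(yaw,pitch=0): return R.from_euler('zy',[yaw,pitch],degrees=True)
def tool_pose(origin,yaw,pitch=0,tcp=None):
    P=panR(yaw,pitch); t=TCP_P if tcp is None else tcp
    return np.array(origin)+P.apply(t), P*R.from_matrix(PT)
def rows(p0,r0,p1,r1,n,ramp=True):
    s=np.linspace(0,1,n+1); 
    if ramp: s=s*s*(3-2*s)
    rv=(r0.inv()*r1).as_rotvec(); out=[]; p,r=p0.copy(),r0
    for a in s[1:]:
        pt=p0+a*(p1-p0); rt=r0*R.from_rotvec(a*rv)
        t=np.round(r.inv().apply(pt-p)/.12,3); w=np.round((r.inv()*rt).as_rotvec()/(2*np.pi),4)
        out.append([t.tolist(),w.tolist()]); p=p+r.apply(t*.12); r=r*R.from_rotvec(w*2*np.pi)
    for i in range(0,n,12): print(str(out[i:i+12]).replace(' ',''))
    print('end',p.round(4),'pathmax mm/row',max(np.linalg.norm(o[0]) for o in out)*120,'deg',max(np.linalg.norm(o[1]) for o in out)*360)
    return p,r
E
python3 - <<'E'
from h import *
c=read_camera('top'); g=get_state()
B=onz(c,np.array([[395,68],[538,418],[243,540],[102,187]])/4+[370,215],.11);print('carton',B.round(3).tolist(),B.mean(0),np.linalg.norm(np.diff(B,axis=0),axis=1), np.degrees(np.arctan2(*(B[0]-B[1])[[1,0]])))
B=onz(c,np.array([[172,35],[535,158],[430,437],[68,310]])/3.5+[150,205],.112);print('plat',B.round(3).tolist(),B.mean(0),np.linalg.norm(np.diff(B,axis=0),axis=1))
o=np.array([.4995,.295,.212])-panR(-44).apply(GRIP); print('pan origin',o)
p,r=tool_pose(o,-44); ap=r.apply([0,1,0]); print('grasp tcp',p)
rows(g['eef_pos'],R.from_quat(g['tcp_rot']),p-.10*ap,r,12)
E
```

```text
carton [[0.627, -0.381, 0.11], [0.396, -0.471, 0.11], [0.318, -0.276, 0.11], [0.548, -0.186, 0.11]] [ 0.4724078  -0.32840845  0.11      ] [0.24757022 0.21054706 0.24681228] 21.28260334564726
plat [[0.672, 0.333, 0.112], [0.578, 0.058, 0.112], [0.37, 0.135, 0.112], [0.463, 0.407, 0.112]] [0.52085027 0.23325036 0.112     ] [0.29109073 0.22184678 0.28833316]
pan origin [0.52971227 0.26582435 0.112     ]
grasp tcp [0.50753946 0.28723638 0.21169464]
[[[0.059,-0.014,-0.037],[-0.0003,0.0014,-0.0013]],[[0.163,-0.038,-0.102],[-0.0009,0.0039,-0.0038]],[[0.251,-0.051,-0.148],[-0.0013,0.0059,-0.0056]],[[0.324,-0.05,-0.173],[-0.0016,0.0073,-0.007]],[[0.378,-0.039,-0.181],[-0.0018,0.0084,-0.008]],[[0.411,-0.019,-0.17],[-0.002,0.0088,-0.0084]],[[0.421,0.005,-0.148],[-0.0019,0.0089,-0.0085]],[[0.404,0.027,-0.116],[-0.0019,0.0083,-0.0079]],[[0.359,0.043,-0.084],[-0.0016,0.0074,-0.0071]],[[0.287,0.048,-0.053],[-0.0013,0.0059,-0.0056]],[[0.19,0.039,-0.027],[-0.0009,0.0038,-0.0037]],[[0.068,0.015,-0.009],[-0.0003,0.0014,-0.0013]]]
end [0.4771 0.3166 0.3024] pathmax mm/row 53.55415950232064 deg 4.482975797391728
```

Emit:
send_rows:
  plan:
    - [[0.06,-0.01,-0.04],[0,0.0014,-0.0013]]
    - [[0.16,-0.04,-0.1],[-0.001,0.004,-0.004]]
    - [[0.25,-0.05,-0.15],[-0.0013,0.006,-0.0056]]
    - [[0.32,-0.05,-0.17],[-0.0016,0.0073,-0.007]]
    - [[0.36,-0.04,-0.17],[-0.0018,0.0084,-0.008]]
    - [[0.36,-0.02,-0.17],[-0.002,0.0088,-0.0084]]
    - [[0.36,0,-0.15],[-0.002,0.009,-0.0085]]
    - [[0.36,0.03,-0.12],[-0.002,0.0083,-0.008]]
    - [[0.35,0.04,-0.08],[-0.0016,0.0074,-0.007]]
    - [[0.28,0.05,-0.05],[-0.0013,0.006,-0.0056]]
    - [[0.19,0.04,-0.03],[-0.001,0.004,-0.004]]
    - [[0.07,0.01,-0.01],[0,0.0014,-0.0013]]
  gripper: 0
  grip_force: 100

```text
time: 1.55
eef_pos: [0.4582, 0.3262, 0.2996]
tcp_rot: [0.696, -0.118, 0.405, -0.582]
contact_force: [-0.5, 0.4, 0.4]
opening: 1.004
```

```bash
python3 - <<'E'
from h import *
g=get_state(); c=read_camera('wrist'); cv2.imwrite('pics/w1.png',c['img'])
r=R.from_quat(g['tcp_rot']); T=np.eye(4);T[:3,:3]=r.as_matrix();T[:3,3]=g['eef_pos'];T=T@np.array(c['mount'])
print(g['time'],g['eef_pos'],r.as_matrix().round(3),g['qpos'].round(2))
hsv=cv2.cvtColor(c['img'],cv2.COLOR_BGR2HSV); m=cv2.inRange(hsv,(105,150,40),(125,255,255))
N,l,st,ce=cv2.connectedComponentsWithStats(m)
for i in np.argsort(-st[1:,4])[:3]+1: print(st[i],ce[i],cv2.minAreaRect(np.argwhere(l==i)[:,::-1].astype(np.float32)))
o=np.array([.4995,.295,.212])-panR(-44).apply(GRIP)
P=[GRIP+[C*a-S*.012,0,S*a+C*.012]+np.array([0,b,0]) for a in(-.05,.05) for b in(-.011,.011)]
P+= [[.09,.068,.003],[.09,-.068,.003]]
print('pred',proj(c,o+panR(-44).apply(P),T).round(1).tolist())
E
```

```text
1.55 [0.45815779 0.32616853 0.29964278] [[ 0.645  0.307  0.7  ]
 [-0.634 -0.296  0.714]
 [ 0.427 -0.904  0.004]] [ 0.64 -0.02  1.81 -0.45  1.3  -0.05]
[ 497  302  126   71 4260] [563.3028169  339.21502347] ((559.4617309570312, 353.4178771972656), (77.62968444824219, 102.70075225830078), 64.98310852050781)
[ 317  182   29  129 3486] [331.10040161 245.83046472] ((330.9999694824219, 245.99996948242188), (127.99998474121094, 27.999996185302734), 90.0)
[ 373  367   72   54 1873] [412.61292045 393.36198612] ((413.0525207519531, 398.97705078125), (40.08188247680664, 72.60546112060547), 66.37062072753906)
pred [[311.4, 179.4], [344.0, 179.2], [313.0, 313.7], [342.4, 313.5], [381.9, 273.3], [266.8, 274.1]]
```

View pics/w1.png

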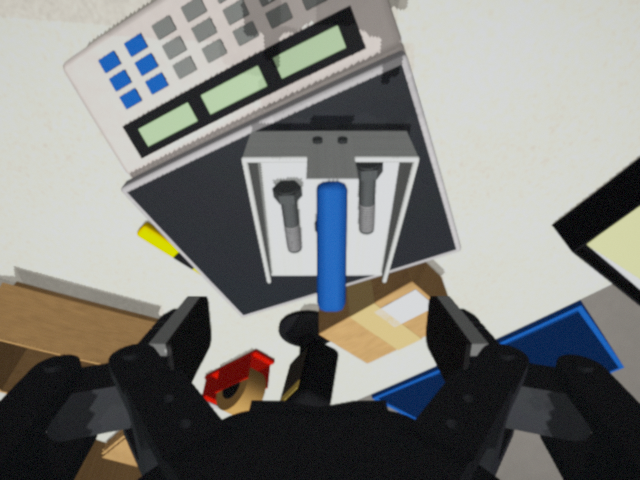

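The wrist view shows the handle centred at u≈331 (predicted 328), aligned with the image vertical, three bolts in the pan. The correction is about 3 mm along the jaw axis.

```bash
python3 - <<'E'
from h import *
g=get_state(); r0=R.from_quat(g['tcp_rot'])
o=np.array([.4995,.295,.212])-panR(-44).apply(GRIP)+.0028*panR(-44).apply([0,1,0]); print(o)
p,r=tool_pose(o,-44); ap=r.apply([0,1,0]); print(p)
a,b=rows(g['eef_pos'],r0,p-.06*ap,r,6)
rows(a,b,p,r,6)
E
```

```text
[0.53165732 0.2678385  0.112     ]
[0.50948451 0.28925053 0.21169464]
[[[0.012,0.029,0.006],[-0.0,-0.0001,0.0001]],[[0.03,0.071,0.013],[-0.0,-0.0002,0.0001]],[[0.039,0.093,0.019],[-0.0001,-0.0003,0.0001]],[[0.039,0.094,0.018],[0.0,-0.0003,0.0002]],[[0.03,0.071,0.013],[-0.0,-0.0003,0.0001]],[[0.012,0.029,0.006],[-0.0,-0.0001,0.0001]]]
end [0.4912 0.3069 0.266 ] pathmax mm/row 12.401870826613216 deg 0.1297998459167036
[[[0.0,0.037,-0.0],[-0.0,0.0,-0.0]],[[0.0,0.093,-0.0],[-0.0,0.0,-0.0]],[[0.0,0.12,-0.0],[-0.0,0.0,-0.0]],[[0.0,0.12,-0.0],[-0.0,0.0,-0.0]],[[0.0,0.093,-0.0],[-0.0,0.0,-0.0]],[[0.001,0.037,-0.0],[-0.0,0.0,-0.0]]]
end [0.5096 0.2892 0.2117] pathmax mm/row 14.399999999999999 deg 0.0
```

Emit:
send_rows:
  plan:
    - [[0.012,0.03,0.006],[0,0,0]]
    - [[0.03,0.07,0.013],[0,-0.0003,0.0001]]
    - [[0.04,0.093,0.019],[0,-0.0003,0.0002]]
    - [[0.04,0.094,0.019],[0,-0.0003,0.0002]]
    - [[0.03,0.07,0.013],[0,-0.0003,0.0001]]
    - [[0.012,0.03,0.006],[0,0,0]]
    - [[0,0.04,0],[0,0,0]]
    - [[0,0.09,0],[0,0,0]]
    - [[0,0.12,0],[0,0,0]]
    - [[0,0.12,0],[0,0,0]]
    - [[0,0.09,0],[0,0,0]]
    - [[0,0.04,0],[0,0,0]]

```text
time: 2.8
eef_pos: [0.5081, 0.2909, 0.2082]
tcp_rot: [0.699, -0.117, 0.398, -0.583]
contact_force: [-1.0, 0.1, 0.0]
opening: 1.003
```

Emit:
send_rows:
  plan:
    - [[0,0,0],[0,0,0]]
    - [[0,0,0],[0,0,0]]

```text
time: 3.0
eef_pos: [0.5087, 0.2919, 0.2108]
tcp_rot: [0.698, -0.116, 0.399, -0.584]
contact_force: [-0.1, 0.2, 0.2]
opening: 0.999
```

```bash
python3 - <<'E'
from h import *
g=get_state(); c=read_camera('wrist'); 
r=R.from_quat(g['tcp_rot']); T=np.eye(4);T[:3,:3]=r.as_matrix();T[:3,3]=g['eef_pos'];T=T@np.array(c['mount'])
p=np.array([.5095,.2893,.2117]); print('err in tool mm',r.inv().apply(p-g['eef_pos'])*1000, r.as_euler('zyx',degrees=True),g['contact_force'])
hsv=cv2.cvtColor(c['img'],cv2.COLOR_BGR2HSV); m=cv2.inRange(hsv,(105,150,40),(125,255,255))
N,l,st,ce=cv2.connectedComponentsWithStats(m)
for i in np.argsort(-st[1:,4])[:4]+1: print(st[i],ce[i])
o=np.array([.53165,.26784,.112])
P=[GRIP+[C*a-S*.012,0,S*a+C*.012]+np.array([0,b,0]) for a in(-.05,.05) for b in(-.011,.011)]
print('pred',proj(c,o+panR(-44).apply(P),T).round(1).tolist())
cv2.imwrite('pics/w2.png',c['img'])
E
```

```text
err in tool mm [ 2.55043379  0.15284742 -1.32689628] [-24.9354184   43.79017214 -89.99153101] [-0.1318415   0.24756996  0.1872007 ]
[  291   170    51   214 10037] [315.72551559 274.40619707]
[ 528  327  112   70 2500] [600.2568 357.4248]
[ 58  17  30  31 521] [72.10940499 32.07485605]
[ 11  15  27  30 470] [23.97659574 29.86808511]
pred [[287.9, 166.4], [345.2, 166.6], [292.0, 387.7], [339.8, 387.8]]
```

View pics/w2.png

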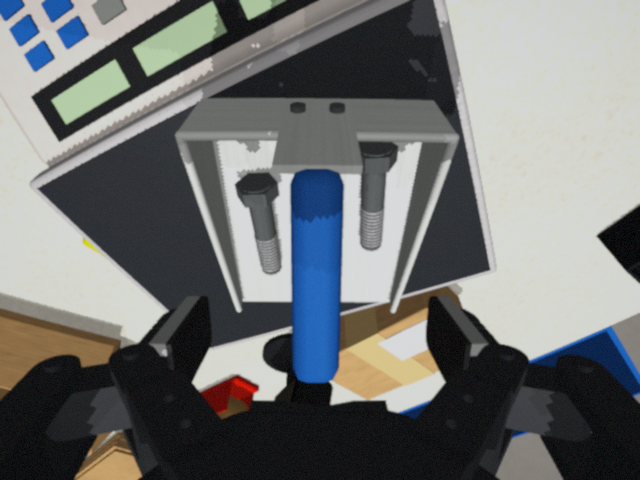

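The handle sits midway between the open fingers (u≈317 vs 319), with clearance all round. Closing.

Emit:
send_rows:
  plan:
    - [[0,0,0],[0,0,0]]
    - [[0,0,0],[0,0,0]]
    - [[0,0,0],[0,0,0]]
    - [[0,0,0],[0,0,0]]
    - [[0,0,0],[0,0,0]]
    - [[0,0,0],[0,0,0]]
    - [[0,0,0],[0,0,0]]
    - [[0,0,0],[0,0,0]]
    - [[0,0,0],[0,0,0]]
    - [[0,0,0],[0,0,0]]
  gripper: 1
  grip_force: 110

```text
time: 4.05
eef_pos: [0.5084, 0.2917, 0.2101]
tcp_rot: [0.698, -0.116, 0.399, -0.584]
contact_force: [0.3, -0.2, 0.1]
opening: 0.002
```

```bash
python3 - <<'E'
from h import *
g=get_state(); r0=R.from_quat(g['tcp_rot']); print(g['eef_pos'],g['contact_force'],g['opening'])
rows(g['eef_pos'],r0,g['eef_pos']+[0,0,.10],r0,12)
E
```

```text
[0.5084333  0.29174129 0.21005867] [ 0.30057099 -0.16191591  0.09053488] 0.0015459898577140773
[[[0.007,-0.015,-0.0],[0.0,0.0,0.0]],[[0.019,-0.041,-0.0],[0.0,0.0,0.0]],[[0.029,-0.062,-0.0],[0.0,0.0,0.0]],[[0.036,-0.078,-0.0],[0.0,0.0,0.0]],[[0.041,-0.088,-0.0],[0.0,0.0,0.0]],[[0.043,-0.094,-0.0],[0.0,0.0,0.0]],[[0.044,-0.094,-0.0],[0.0,0.0,0.0]],[[0.041,-0.088,-0.001],[0.0,0.0,0.0]],[[0.036,-0.078,0.0],[0.0,0.0,0.0]],[[0.029,-0.062,0.0],[0.0,0.0,0.0]],[[0.019,-0.041,0.0],[0.0,0.0,0.0]],[[0.007,-0.015,0.0],[0.0,0.0,0.0]]]
end [0.5084 0.2917 0.3101] pathmax mm/row 12.454589515515957 deg 0.0
```

Opening 0.002 means the fingers shut without holding the handle. Looking before doing anything else.

```bash
python3 - <<'E'
from h import *
c=read_camera('wrist'); s=read_camera('scene')
a=cv2.resize(c['img'],(400,300)); b=cv2.resize(s['img'][170:320,330:480],(300,300),interpolation=cv2.INTER_CUBIC)
cv2.imwrite('pics/w3.png',np.hstack([a,b]))
E
```

```text
(no output)
```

View pics/w3.png

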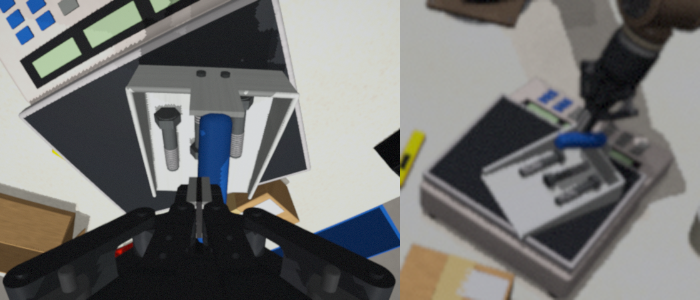

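The fingers closed above the handle and nudged the pan a little sideways (handle now right of the shut fingers), so the handle is deeper than I assumed. Its size in the earlier views was 5–10 % under prediction, which agrees. I'll back out along the approach, open and remeasure.

Emit:
send_rows:
  plan:
    - [[0,-0.04,0],[0,0,0]]
    - [[0,-0.1,0],[0,0,0]]
    - [[0,-0.15,0],[0,0,0]]
    - [[0,-0.15,0],[0,0,0]]
    - [[0,-0.15,0],[0,0,0]]
    - [[0,-0.15,0],[0,0,0]]
    - [[0,-0.1,0],[0,0,0]]
    - [[0,-0.04,0],[0,0,0]]

```text
time: 4.95
eef_pos: [0.4765, 0.3235, 0.3087]
tcp_rot: [0.697, -0.115, 0.4, -0.585]
contact_force: [0.0, -0.1, 0.4]
opening: -0.001
```

Emit:
send_rows:
  plan:
    - [[0,0,0],[0,0,0]]
    - [[0,0,0],[0,0,0]]
    - [[0,0,0],[0,0,0]]
    - [[0,0,0],[0,0,0]]
    - [[0,0,0],[0,0,0]]
    - [[0,0,0],[0,0,0]]
  gripper: 0

```text
time: 5.55
eef_pos: [0.4764, 0.3225, 0.3059]
tcp_rot: [0.698, -0.116, 0.399, -0.583]
contact_force: [0.4, 1.0, 0.1]
opening: 0.99
```

```bash
python3 - <<'E'
from h import *
g=get_state(); c=read_camera('wrist'); t=read_camera('top'); s=read_camera('scene')
r=R.from_quat(g['tcp_rot']); T=np.eye(4);T[:3,:3]=r.as_matrix();T[:3,3]=g['eef_pos'];T=T@np.array(c['mount'])
print(g['eef_pos'],g['contact_force'],c['fx'],tips_ahead)
rs=[]
for n,k,box in (('w',c,(170,330,290,380)),('t',t,(205,330,170,310)),('s',s,(225,250,400,440))):
    hsv=cv2.cvtColor(k['img'],cv2.COLOR_BGR2HSV); m=cv2.inRange(hsv,(105,150,40),(125,255,255))
    q=np.zeros_like(m);q[box[0]:box[1],box[2]:box[3]]=m[box[0]:box[1],box[2]:box[3]]
    N,l,st,ce=cv2.connectedComponentsWithStats(q); i=1+np.argmax(st[1:,4])
    rc=cv2.minAreaRect(np.argwhere(l==i)[:,::-1].astype(np.float32)); print(n,st[i],ce[i],rc)
    rs.append(ray(k,[rc[0]],T if n=='w' else None))
def tri(rs):
    A=0;b=0
    for o,d in rs:
        d=d[0]/np.linalg.norm(d[0]); M=np.eye(3)-np.outer(d,d);A=A+M;b=b+M@o
    x=np.linalg.solve(A,b); return x,[np.linalg.norm((np.eye(3)-np.outer(d[0],d[0])/(d[0]@d[0]))@(x-o))*1000 for o,d in rs]
print('all',tri(rs));print('w+t',tri(rs[:2]));print('w+s',tri([rs[0],rs[2]]));print('t+s',tri(rs[1:]))
cv2.imwrite('pics/w4.png',cv2.resize(c['img'][60:340,150:500],None,fx=2,fy=2))
E
```

```text
[0.47643275 0.32247286 0.30588376] [0.35233731 0.98824606 0.11261955] 365.74873664864015 0.014
w [ 315  170   34  126 3536] [331.32607466 231.19711538] ((330.8218078613281, 232.32275390625), (29.76064109802246, 126.05851745605469), 2.759107828140259)
t [189 259  28  30 293] [202.37201365 273.09897611] ((202.36282348632812, 272.9424743652344), (8.372415542602539, 36.311824798583984), 41.18592834472656)
s [407 236  26   8 155] [419.64516129 239.59354839] ((419.5, 239.5), (7.0, 25.0), 90.0)
all (array([0.51272065, 0.30039309, 0.21329594]), [np.float64(0.7643283738268044), np.float64(0.6315082896620688), np.float64(1.2337707378137268)])
w+t (array([0.51249243, 0.2997984 , 0.21394673]), [np.float64(0.16270739988365598), np.float64(0.1627073998836763)])
w+s (array([0.51294021, 0.30072795, 0.21363103]), [np.float64(0.9527853451894591), np.float64(0.9527853451894427)])
t+s (array([0.51228106, 0.3008433 , 0.21184658]), [np.float64(0.7145495290556482), np.float64(0.7145495290557345)])
```

View pics/w4.png

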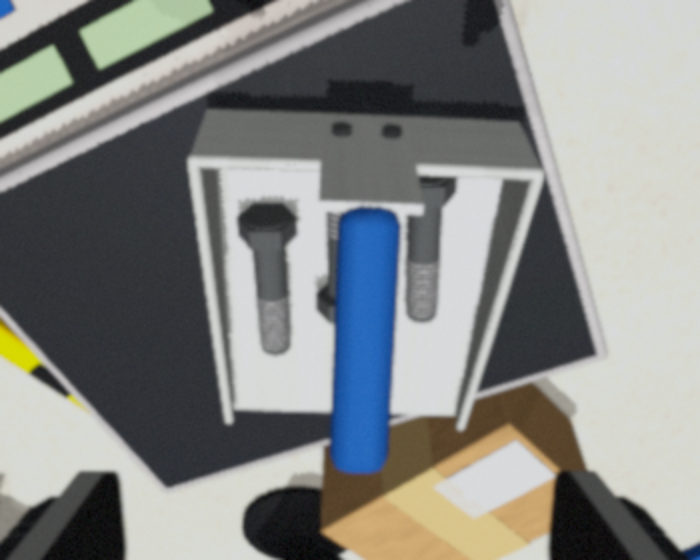

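The wrist picture shows the handle from crop (368,207) to (360,473), turned about 2–3° from before, all three bolts still in the pan. The blob box clipped the rear end, so I'll redo the fix and check depth from its apparent width.

```bash
python3 - <<'E'
from h import *
g=get_state(); c=read_camera('wrist'); t=read_camera('top'); s=read_camera('scene')
r=R.from_quat(g['tcp_rot']); T=np.eye(4);T[:3,:3]=r.as_matrix();T[:3,3]=g['eef_pos'];T=T@np.array(c['mount'])
rs=[]
for n,k,box in (('w',c,(150,330,290,380)),('t',t,(205,330,170,310)),('s',s,(225,250,400,440))):
    hsv=cv2.cvtColor(k['img'],cv2.COLOR_BGR2HSV); m=cv2.inRange(hsv,(105,100,25),(125,255,255))
    q=np.zeros_like(m);q[box[0]:box[1],box[2]:box[3]]=m[box[0]:box[1],box[2]:box[3]]
    N,l,st,ce=cv2.connectedComponentsWithStats(q); i=1+np.argmax(st[1:,4])
    rc=cv2.minAreaRect(np.argwhere(l==i)[:,::-1].astype(np.float32)); print(n,st[i],rc)
    rs.append(ray(k,[rc[0]],T if n=='w' else None))
    if n=='w':
        w=rc[1]; w=(min(w)+1,max(w)+1)
        for D in (c['fx']*.022/w[0], c['fx']*.1*np.cos(.272)/w[1]):
            o,d=rs[0]; print('depth',D,'pt',o+D*d[0],'in tool',r.inv().apply(o+D*d[0]-g['eef_pos']))
A=0;b=0
for o,d in rs:
    d=d[0]/np.linalg.norm(d[0]); M=np.eye(3)-np.outer(d,d);A=A+M;b=b+M@o
x=np.linalg.solve(A,b);print('tri',x,'in tool',r.inv().apply(x-g['eef_pos']))
# lip corners seen in wrist, on planes
for z in (.105,.115):
    L=onz(c,[[232/2+150,410/2+60],[464/2+150,416/2+60]],z,T);d=L[1]-L[0];print(z,L.round(4).tolist(),np.linalg.norm(d),'yaw',np.degrees(np.arctan2(d[0],-d[1])))
E
```

```text
w [ 314  164   35  133 3769] ((330.8639831542969, 229.92388916015625), (30.153446197509766, 132.46145629882812), 2.6630008220672607)
depth 0.2582851397966134 pt [0.50684929 0.30517978 0.22106304] in tool [-0.00504486  0.09152537  0.00851417]
depth 0.2639729696475623 pt [0.50957578 0.30284014 0.21664683] in tool [-0.00365241  0.09704185  0.00871427]
t [189 258  28  31 333] ((202.41879272460938, 273.3629455566406), (9.37054443359375, 37.07914733886719), 40.91438674926758)
s [407 236  26   9 187] ((419.52996826171875, 239.5985107421875), (7.840206146240234, 25.168561935424805), 87.1375961303711)
tri [0.51197757 0.30072321 0.21180707] in tool [-0.00279077  0.10277877  0.00885061]
0.105 [[0.5646, 0.1497, 0.105], [0.6661, 0.2485, 0.105]] 0.14160377858553824 yaw 134.19707124984546
0.115 [[0.5588, 0.158, 0.115], [0.6571, 0.2536, 0.115]] 0.13713119366480558 yaw 134.19707124984546
```

Lip width at z=.115 measures 137 mm and yaw ≈ −46°, so the pan itself is at the expected height. Depth of the handle is uncertain by ±10 mm, and the clearances allow going 12 mm deeper. I'll do that and close in stages, watching the opening.

Emit:
send_rows:
  plan:
    - [[0.01,0,0.014],[-0.0003,0.0007,0]]
    - [[0.01,0.04,0.014],[-0.0003,0.0007,0]]
    - [[0.012,0.08,0.014],[-0.0003,0.0007,0]]
    - [[0.012,0.12,0.014],[-0.0003,0.0007,0]]
    - [[0.012,0.12,0.014],[-0.0004,0.0007,0]]
    - [[0.012,0.12,0.014],[-0.0004,0.0008,0]]
    - [[0,0.12,0],[0,0,0]]
    - [[0,0.12,0],[0,0,0]]
    - [[0,0.12,0],[0,0,0]]
    - [[0,0.09,0],[0,0,0]]
    - [[0,0.06,0],[0,0,0]]
    - [[0,0.02,0],[0,0,0]]

```text
time: 7.05
eef_pos: [0.5246, 0.288, 0.1987]
tcp_rot: [0.696, -0.127, 0.407, -0.577]
contact_force: [-0.3, 0.1, -0.2]
opening: 1.0
```

Emit:
send_rows:
  plan:
    - [[0,0,0],[0,0,0]]
    - [[0,0,0],[0,0,0]]
    - [[0,0,0],[0,0,0]]
    - [[0,0,0],[0,0,0]]
    - [[0,0,0],[0,0,0]]
  gripper: 0.6
  grip_force: 30

```text
time: 7.55
eef_pos: [0.5248, 0.2886, 0.2001]
tcp_rot: [0.696, -0.126, 0.408, -0.578]
contact_force: [1.0, -0.1, 0.4]
opening: 0.399
```

```bash
python3 - <<'E'
from h import *
c=read_camera('wrist'); print(get_state()['contact_force'])
cv2.imwrite('pics/w5.png',c['img'])
E
```

```text
[0.59210566 0.0873839  1.23949468]
```

View pics/w5.png

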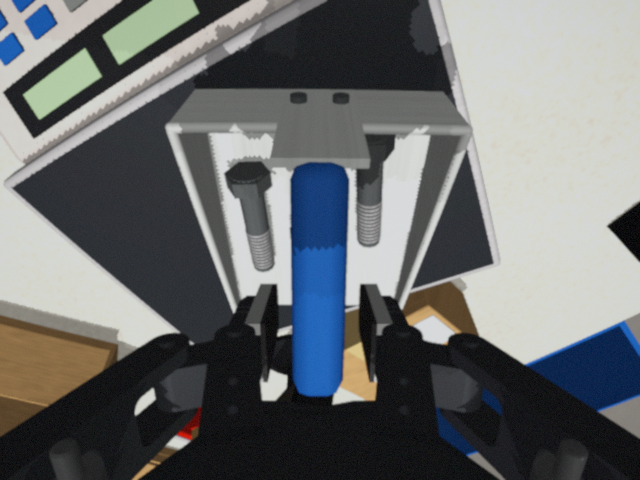

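The handle (u 292–346) now lies between the half-closed pads (inner edges u≈277 and 362), centred. Closing gently to see where the fingers stop.

Emit:
send_rows:
  plan:
    - [[0,0,0],[0,0,0]]
    - [[0,0,0],[0,0,0]]
    - [[0,0,0],[0,0,0]]
    - [[0,0,0],[0,0,0]]
  gripper: 0.85
  grip_force: 30

```text
time: 8.0
eef_pos: [0.5248, 0.2887, 0.2]
tcp_rot: [0.696, -0.126, 0.408, -0.578]
contact_force: [0.2, 1.5, 1.1]
opening: 0.247
```

Stopped at 0.247, i.e. 21 mm: the handle is gripped. Raising the grip force.

Emit:
send_rows:
  plan:
    - [[0,0,0],[0,0,0]]
    - [[0,0,0],[0,0,0]]
    - [[0,0,0],[0,0,0]]
    - [[0,0,0],[0,0,0]]
    - [[0,0,0],[0,0,0]]
  gripper: 1
  grip_force: 110

```text
time: 8.5
eef_pos: [0.5248, 0.2888, 0.2003]
tcp_rot: [0.696, -0.126, 0.408, -0.578]
contact_force: [-3.6, 4.1, 5.9]
opening: 0.224
```

```bash
python3 - <<'E'
from h import *
g=get_state(); r0=R.from_quat(g['tcp_rot']); print(g['eef_pos'],g['contact_force'],g['opening'],r0.as_matrix().round(3).tolist(),r0.as_quat().tolist())
rows(g['eef_pos'],r0,g['eef_pos']+[0,0,.02],r0,6)
E
```

```text
[0.52477614 0.2888473  0.20030366] [-3.60170688  4.0598682   5.8706308 ] 0.22368916061199554 [[0.636, 0.296, 0.713], [-0.647, -0.3, 0.701], [0.421, -0.907, 0.001]] [0.6955276086776345, -0.12629863794546436, 0.4077067487661288, -0.5779837425316086]
[[[0.005,-0.011,0.0],[0.0,0.0,0.0]],[[0.013,-0.028,0.0],[0.0,0.0,0.0]],[[0.017,-0.037,0.0],[0.0,0.0,0.0]],[[0.017,-0.036,0.0],[0.0,0.0,0.0]],[[0.013,-0.028,0.0],[0.0,0.0,0.0]],[[0.005,-0.011,0.0],[0.0,0.0,0.0]]]
end [0.5248 0.2888 0.2203] pathmax mm/row 4.886225537160559 deg 0.0
```

The opening crept from 0.247 to 0.224 and the tool is being pushed back along its axis. That means the pads hold only the handle's rounded upper part. I'll open part way, go about 12 mm deeper and re-grip.

Emit:
send_rows:
  plan:
    - [[0,0,0],[0,0,0]]
    - [[0,0,0],[0,0,0]]
    - [[0,0,0],[0,0,0]]
    - [[0,0,0],[0,0,0]]
    - [[0,0.02,0],[0,0,0]]
    - [[0,0.03,0],[0,0,0]]
    - [[0,0.03,0],[0,0,0]]
    - [[0,0.02,0],[0,0,0]]
    - [[0,0,0],[0,0,0]]
  gripper: 0.5
  grip_force: 30

```text
time: 9.4
eef_pos: [0.5281, 0.2845, 0.1881]
tcp_rot: [0.696, -0.127, 0.407, -0.577]
contact_force: [-0.4, 0.2, 0.1]
opening: 0.499
```

```bash
python3 - <<'E'
from h import *
c=read_camera('wrist'); print(get_state()['contact_force'],get_state()['eef_pos'])
cv2.imwrite('pics/w6.png',c['img'][100:420,160:480])
E
```

```text
[ 0.03963958 -0.69079476 -0.74022081] [0.52819002 0.28461907 0.18846668]
```

View pics/w6.png

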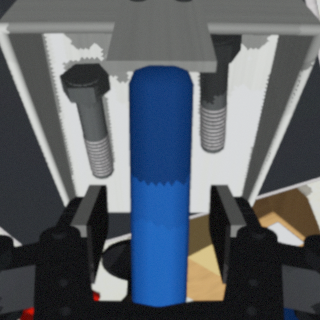

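The handle is still centred with room to the gripper body. Closing here.

Emit:
send_rows:
  plan:
    - [[0,0,0],[0,0,0]]
    - [[0,0,0],[0,0,0]]
    - [[0,0,0],[0,0,0]]
    - [[0,0,0],[0,0,0]]
    - [[0,0,0],[0,0,0]]
  gripper: 0.85
  grip_force: 30

```text
time: 9.95
eef_pos: [0.5284, 0.2851, 0.1891]
tcp_rot: [0.696, -0.126, 0.408, -0.578]
contact_force: [-0.1, 1.7, 0.5]
opening: 0.25
```

Emit:
send_rows:
  plan:
    - [[0,0,0],[0,0,0]]
    - [[0,0,0],[0,0,0]]
    - [[0,0,0],[0,0,0]]
    - [[0,0,0],[0,0,0]]
  gripper: 1
  grip_force: 70

```text
time: 10.35
eef_pos: [0.5284, 0.2852, 0.1892]
tcp_rot: [0.696, -0.126, 0.408, -0.578]
contact_force: [-0.9, 3.1, 2.0]
opening: 0.245
```

Emit:
send_rows:
  plan:
    - [[0,0,0],[0,0,0]]
    - [[0,0,0],[0,0,0]]
    - [[0,0,0],[0,0,0]]
    - [[0,0,0],[0,0,0]]
  gripper: 1
  grip_force: 100

```text
time: 10.75
eef_pos: [0.5284, 0.2852, 0.1893]
tcp_rot: [0.696, -0.126, 0.408, -0.578]
contact_force: [-2.3, 5.3, 4.1]
opening: 0.236
```

Emit:
send_rows:
  plan:
    - [[0,0,0],[0,0,0]]
    - [[0,0,0],[0,0,0]]
    - [[0.005,-0.011,0],[0,0,0]]
    - [[0.013,-0.028,0],[0,0,0]]
    - [[0.017,-0.037,0],[0,0,0]]
    - [[0.017,-0.037,0],[0,0,0]]
    - [[0.013,-0.028,0],[0,0,0]]
    - [[0.005,-0.011,0],[0,0,0]]
    - [[0,0,0],[0,0,0]]
    - [[0,0,0],[0,0,0]]

```text
time: 11.75
eef_pos: [0.5281, 0.2848, 0.2088]
tcp_rot: [0.696, -0.126, 0.408, -0.578]
contact_force: [0.7, -0.1, -6.8]
opening: 0.235
```

```bash
python3 - <<'E'
from h import *
g=get_state(); print(g['contact_force'],g['wrist_torque'],g['eef_pos'],g['opening'])
c=read_camera('wrist'); s=read_camera('scene')
a=cv2.resize(c['img'],(400,300)); b=cv2.resize(s['img'][170:320,330:480],(300,300),interpolation=cv2.INTER_CUBIC)
cv2.imwrite('pics/w7.png',np.hstack([a,b]))
E
```

```text
[ 0.70196704 -0.06624711 -6.8145009 ] [ 0.42481045  0.45801065 -0.02150941] [0.52809111 0.28477404 0.20876693] 0.23505779793130865
```

View pics/w7.png

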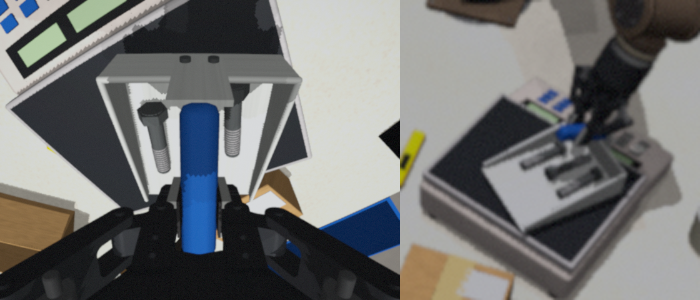

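Weight on the wrist is 6.8 N (pan and three bolts ≈ 6.6 N). The pan is clear, level and not slipping: the handle's rear edge stays at the same image row, 165, as before the lift. Planning the carry and the pour.

```bash
cat >> h.py <<'E'
TCP_P=np.array([-.0225,0,.0773]); LIP=np.array([.09,0,.0015]); CART=np.array([.4724,-.3284]); PLAT=np.array([.521,.233])
def by_lip(lip,yaw,pitch): return tool_pose(np.array(lip)-panR(yaw,pitch).apply(LIP),yaw,pitch)
E
python3 - <<'E'
from h import *
g=get_state(); p,r=g['eef_pos'],R.from_quat(g['tcp_rot'])
x=panR(-68.7).apply([1,0,0])[:2]; lip=CART-.025*x; print('lip',lip)
print('lift'); a,b=rows(p,r,p+[0,0,.08],r,8)
print('carry'); q,s=by_lip([*lip,.19],-68.7,0); print(q); a,b=rows(a,b,q,s,36)
E
```

```text
lip [ 0.46331872 -0.30510772]
lift
[[[0.012,-0.026,-0.0],[0.0,0.0,0.0]],[[0.032,-0.068,-0.0],[0.0,0.0,0.0]],[[0.045,-0.097,-0.0],[0.0,0.0,0.0]],[[0.051,-0.111,-0.0],[0.0,0.0,0.0]],[[0.052,-0.111,-0.001],[0.0,0.0,0.0]],[[0.045,-0.097,0.0],[0.0,0.0,0.0]],[[0.032,-0.069,0.0],[0.0,0.0,0.0]],[[0.012,-0.026,0.0],[0.0,0.0,0.0]]]
end [0.528  0.2847 0.2886] pathmax mm/row 14.709670288623059 deg 0.0
carry
[ 0.42245296 -0.20029246  0.2658    ]
[[[0.004,0.003,-0.008],[-0.0001,0.0001,-0.0]],[[0.014,0.007,-0.023],[-0.0001,0.0004,-0.0]],[[0.021,0.012,-0.037],[-0.0003,0.0007,-0.0]],[[0.029,0.017,-0.05],[-0.0004,0.0008,-0.0]],[[0.037,0.021,-0.063],[-0.0005,0.0011,-0.0]],[[0.044,0.025,-0.073],[-0.0006,0.0012,-0.0]],[[0.051,0.029,-0.084],[-0.0007,0.0015,-0.0]],[[0.058,0.033,-0.092],[-0.0007,0.0016,-0.0]],[[0.064,0.036,-0.101],[-0.0008,0.0017,-0.0]],[[0.07,0.039,-0.107],[-0.0009,0.0019,-0.0]],[[0.076,0.043,-0.113],[-0.0009,0.002,-0.0]],[[0.081,0.045,-0.117],[-0.001,0.0022,-0.0001]]]
[[[0.087,0.049,-0.121],[-0.001,0.0022,0.0]],[[0.091,0.05,-0.124],[-0.0011,0.0023,0.0]],[[0.095,0.053,-0.125],[-0.0011,0.00
[... 330 characters left out ...]
0.058,-0.106],[-0.0011,0.0023,-0.0001]],[[0.105,0.057,-0.102],[-0.001,0.0022,0.0]]]
[[[0.101,0.055,-0.095],[-0.001,0.0022,0.0]],[[0.098,0.053,-0.089],[-0.0009,0.002,0.0]],[[0.093,0.05,-0.083],[-0.0009,0.0019,0.0]],[[0.088,0.047,-0.075],[-0.0008,0.0017,0.0]],[[0.08,0.043,-0.068],[-0.0008,0.0016,-0.0]],[[0.073,0.039,-0.059],[-0.0006,0.0015,-0.0]],[[0.064,0.035,-0.052],[-0.0006,0.0012,-0.0]],[[0.055,0.029,-0.043],[-0.0005,0.0011,-0.0]],[[0.044,0.024,-0.034],[-0.0004,0.0009,-0.0]],[[0.033,0.017,-0.025],[-0.0003,0.0006,-0.0]],[[0.02,0.011,-0.015],[-0.0002,0.0004,-0.0]],[[0.007,0.004,-0.005],[-0.0,0.0001,-0.0]]]
end [ 0.4225 -0.2003  0.2658] pathmax mm/row 20.679381035224434 deg 0.9832680204298319
```

The direct yaw would put the wrist close to its inner reach limit. Pouring along the carton's long axis towards the robot (pan yaw −159°) gives more reach and more room, so I'll use that.

```bash
python3 - <<'E'
from h import *
g=get_state(); p,r=g['eef_pos'],R.from_quat(g['tcp_rot'])
Y=-158.7; x=panR(Y).apply([1,0,0])[:2]; lip=CART-.03*x; print('lip',lip)
a,b=p+[0,0,.08],r
q,s=by_lip([*lip,.19],Y,0); print(q); a,b=rows(a,b,q,s,36)
E
```

```text
lip [ 0.50035074 -0.31750246]
[ 0.605166  -0.2766367  0.2658   ]
[[[0.008,0.004,-0.006],[-0.0003,0.0006,0.0]],[[0.022,0.012,-0.019],[-0.0009,0.0019,0.0]],[[0.037,0.019,-0.03],[-0.0014,0.0031,0.0]],[[0.05,0.027,-0.039],[-0.0019,0.0042,0.0]],[[0.064,0.033,-0.046],[-0.0025,0.0052,-0.0]],[[0.078,0.041,-0.052],[-0.0028,0.0061,0.0]],[[0.091,0.047,-0.056],[-0.0033,0.007,-0.0]],[[0.104,0.055,-0.055],[-0.0036,0.0079,0.0]],[[0.116,0.06,-0.054],[-0.004,0.0086,0.0]],[[0.129,0.067,-0.05],[-0.0043,0.0092,-0.0]],[[0.139,0.072,-0.043],[-0.0046,0.0098,-0.0]],[[0.149,0.077,-0.034],[-0.0048,0.0103,0.0]]]
[[[0.158,0.081,-0.023],[-0.005,0.0108,0.0]],[[0.163,0.084,-0.01],[-0.0051,0.0111,0.0]],[[0.169,0.087,0.005],[-0.0054,0.0115,0.0]],[[0.17,0.088,0.02],[-0.0054,0.0116,0.0]],[[0.171,0.088,0.036],[-0.0055,0.0118,0.0]],[[0.169,0.087,0.051],[-0.0055,0.0119,0.0]],[[0.164,0.085,0.067],[-0.0055,0.0118,0.0]],[[0.158,0.082,0.082],[-0.0055,0.0118,0.0]],[[0.149,0.078,0.094],[-0.0054,0.0117,0.0]],[[0.139,0.073,0.106],[-0.0053,0.0114,0.0]],[[0.128,0.068,0.115],[-0.0052,0.0111,0.0]],[[0.115,0.062,0.121],[-0.005,0.0108,0.0]]]
[[[0.103,0.055,0.125],[-0.0048,0.0103,0.0]],[[0.089,0.049,0.127],[-0.0046,0.0099,0.0]],[[0.077,0.042,0.126],[-0.0043,0.0092,0.0]],[[0.064,0.036,0.121],[-0.0039,0.0086,0.0]],[[0.053,0.031,0.115],[-0.0037,0.0078,0.0]],[[0.042,0.024,0.106],[-0.0032,0.007,0.0]],[[0.032,0.02,0.094],[-0.0029,0.0062,0.0]],[[0.025,0.015,0.081],[-0.0024,0.0052,0.0]],[[0.017,0.011,0.066],[-0.002,0.0041,0.0]],[[0.012,0.008,0.049],[-0.0014,0.0031,0.0]],[[0.006,0.005,0.031],[-0.0009,0.0019,0.0]],[[0.002,0.001,0.01],[-0.0003,0.0006,0.0]]]
end [ 0.6052 -0.2766  0.2658] pathmax mm/row 23.616231706180393 deg 4.7194338643528
```

Emit:
send_rows:
  plan:
    - [[0.012,-0.026,0],[0,0,0]]
    - [[0.032,-0.068,0],[0,0,0]]
    - [[0.045,-0.097,0],[0,0,0]]
    - [[0.051,-0.111,0],[0,0,0]]
    - [[0.052,-0.111,0],[0,0,0]]
    - [[0.045,-0.097,0],[0,0,0]]
    - [[0.032,-0.069,0],[0,0,0]]
    - [[0.012,-0.026,0],[0,0,0]]

```text
time: 12.65
eef_pos: [0.5288, 0.2852, 0.2911]
tcp_rot: [0.695, -0.126, 0.408, -0.578]
contact_force: [0.4, 0.3, -6.9]
opening: 0.237
```

Emit:
send_rows:
  plan:
    - [[0.008,0.004,-0.006],[-0.0003,0.0006,0]]
    - [[0.022,0.012,-0.019],[-0.0009,0.0019,0]]
    - [[0.037,0.019,-0.03],[-0.0014,0.0031,0]]
    - [[0.05,0.027,-0.039],[-0.0019,0.0042,0]]
    - [[0.064,0.033,-0.046],[-0.0025,0.0052,0]]
    - [[0.078,0.041,-0.052],[-0.0028,0.0061,0]]
    - [[0.091,0.047,-0.056],[-0.0033,0.007,0]]
    - [[0.104,0.055,-0.055],[-0.0036,0.0079,0]]
    - [[0.116,0.06,-0.054],[-0.004,0.0086,0]]
    - [[0.129,0.067,-0.05],[-0.0043,0.0092,0]]
    - [[0.139,0.072,-0.043],[-0.0046,0.0098,0]]
    - [[0.149,0.077,-0.034],[-0.0048,0.0103,0]]

```text
time: 13.85
eef_pos: [0.5485, 0.1377, 0.2831]
tcp_rot: [0.64, -0.3, 0.542, -0.454]
contact_force: [-0.3, -0.5, -7.3]
opening: 0.237
```

Emit:
send_rows:
  plan:
    - [[0.158,0.081,-0.023],[-0.005,0.0108,0]]
    - [[0.163,0.084,-0.01],[-0.0051,0.0111,0]]
    - [[0.169,0.087,0.005],[-0.0054,0.0115,0]]
    - [[0.17,0.088,0.02],[-0.0054,0.0116,0]]
    - [[0.171,0.088,0.036],[-0.0055,0.0118,0]]
    - [[0.169,0.087,0.051],[-0.0055,0.0119,0]]
    - [[0.164,0.085,0.067],[-0.0055,0.0118,0]]
    - [[0.158,0.082,0.082],[-0.0055,0.0118,0]]
    - [[0.149,0.078,0.094],[-0.0054,0.0117,0]]
    - [[0.139,0.073,0.106],[-0.0053,0.0114,0]]
    - [[0.128,0.068,0.115],[-0.0052,0.0111,0]]
    - [[0.115,0.062,0.121],[-0.005,0.0108,0]]

```text
time: 15.05
eef_pos: [0.5857, -0.1332, 0.272]
tcp_rot: [0.432, -0.56, 0.69, -0.155]
contact_force: [-0.7, 0.1, -5.7]
opening: 0.239
```

Emit:
send_rows:
  plan:
    - [[0.103,0.055,0.125],[-0.0048,0.0103,0]]
    - [[0.089,0.049,0.127],[-0.0046,0.0099,0]]
    - [[0.077,0.042,0.126],[-0.0043,0.0092,0]]
    - [[0.064,0.036,0.121],[-0.0039,0.0086,0]]
    - [[0.053,0.031,0.115],[-0.0037,0.0078,0]]
    - [[0.042,0.024,0.106],[-0.0032,0.007,0]]
    - [[0.032,0.02,0.094],[-0.0029,0.0062,0]]
    - [[0.025,0.015,0.081],[-0.0024,0.0052,0]]
    - [[0.017,0.011,0.066],[-0.002,0.0041,0]]
    - [[0.012,0.008,0.049],[-0.0014,0.0031,0]]
    - [[0.006,0.005,0.031],[-0.0009,0.0019,0]]
    - [[0.002,0.001,0.01],[-0.0003,0.0006,0]]

```text
time: 16.25
eef_pos: [0.6055, -0.2767, 0.266]
tcp_rot: [0.278, -0.65, 0.707, 0.023]
contact_force: [-0.8, -0.3, -6.9]
opening: 0.236
```

```bash
python3 - <<'E'
from h import *
g=get_state(); p,r=g['eef_pos'],R.from_quat(g['tcp_rot']); t=read_camera('top'); cv2.imwrite('pics/t2.png',t['img'])
print(p,g['qpos'].round(2),g['contact_force'],g['opening'],'pan axes',(r*R.from_matrix(PT).inv()).as_euler('zyx',degrees=True))
Y=-158.7; x=panR(Y).apply([1,0,0])[:2]; lip=CART-.03*x
for z,pi,n in ((.105,20,12),(.10,32,12),(.09,55,12)):
    q,s=by_lip([*lip,z],Y,pi); p,r=rows(p,r,q,s,n); print('pitch',pi)
E
```

```text
[ 0.60552836 -0.27668401  0.2659997 ] [-0.46  0.43  1.34 -0.32  1.67  0.76] [-0.84276303 -0.27358688 -6.89695586] 0.2359216796090691 pan axes [-1.58729374e+02 -2.15129896e-02  3.34496157e-02]
[[[-0.011,0.017,0.001],[-0.0004,-0.0002,-0.001]],[[-0.032,0.048,0.003],[-0.0009,-0.0004,-0.0028]],[[-0.049,0.072,0.006],[-0.0015,-0.0007,-0.0043]],[[-0.064,0.088,0.008],[-0.0019,-0.0009,-0.0053]],[[-0.076,0.097,0.011],[-0.0021,-0.001,-0.0061]],[[-0.084,0.1,0.013],[-0.0023,-0.0011,-0.0064]],[[-0.088,0.096,0.015],[-0.0022,-0.001,-0.0064]],[[-0.087,0.087,0.017],[-0.0022,-0.001,-0.0061]],[[-0.079,0.074,0.015],[-0.0018,-0.0009,-0.0054]],[[-0.065,0.056,0.014],[-0.0015,-0.0007,-0.0042]],[[-0.044,0.036,0.009],[-0.001,-0.0005,-0.0028]],[[-0.016,0.013,0.004],[-0.0004,-0.0002,-0.0011]]]
end [ 0.6248 -0.2766  0.1403] pathmax mm/row 15.749285698088025 deg 2.4800838695495764
pitch 20
[[[-0.004,0.003,0.001],[-0.0002,-0.0001,-0.0006]],[[-0.011,0.009,0.002],[-0.0006,-0.0003,-0.0017]],[[-0.017,0.013,0.004],[-0.0009,-0.0004,-0.0025]],[[-0.022,0.016,0.005],[-0.0011,-0.0005,-0.0032]],[[-0.025,0.018,0.006],[-0.0013,-
[... 429 characters left out ...]
73803243313028
pitch 32
[[[-0.008,0.007,0.002],[-0.0004,-0.0002,-0.0012]],[[-0.02,0.017,0.004],[-0.0012,-0.0005,-0.0032]],[[-0.033,0.027,0.007],[-0.0017,-0.0008,-0.0049]],[[-0.041,0.031,0.009],[-0.0021,-0.001,-0.0061]],[[-0.048,0.034,0.012],[-0.0025,-0.0012,-0.007]],[[-0.052,0.034,0.013],[-0.0026,-0.0012,-0.0074]],[[-0.054,0.031,0.014],[-0.0026,-0.0012,-0.0073]],[[-0.052,0.026,0.014],[-0.0025,-0.0011,-0.007]],[[-0.046,0.021,0.012],[-0.0021,-0.001,-0.0061]],[[-0.038,0.015,0.011],[-0.0017,-0.0009,-0.0049]],[[-0.025,0.01,0.008],[-0.0012,-0.0005,-0.0033]],[[-0.01,0.003,0.002],[-0.0004,-0.0002,-0.0011]]]
end [ 0.6225 -0.2766  0.0476] pathmax mm/row 7.658407145092248 deg 2.856504157182342
pitch 55
```

The rows include turns about all three tool axes and the TCP drops, so my Euler order is wrong (extrinsic instead of intrinsic). Level poses are unaffected. Fixing this before moving.

```bash
sed -i "s/from_euler('zy'/from_euler('ZY'/" h.py; python3 - <<'E'
from h import *
g=get_state(); p,r=g['eef_pos'],R.from_quat(g['tcp_rot'])
Y=-158.7; x=panR(Y).apply([1,0,0])[:2]; lip=CART-.03*x
for z,pi,n in ((.105,18,12),(.10,32,12),(.09,56,12)):
    q,s=by_lip([*lip,z],Y,pi); p,r=rows(p,r,q,s,n); print('pitch',pi,panR(Y,pi).apply([1,0,0]))
E
```

```text
[[[0.001,0.01,-0.0],[0.0,-0.0,0.001]],[[0.001,0.028,-0.0],[0.0,-0.0,0.0027]],[[0.004,0.042,-0.0],[0.0,-0.0,0.0041]],[[0.006,0.052,-0.0],[0.0,-0.0,0.0051]],[[0.008,0.06,-0.0],[0.0,-0.0,0.0059]],[[0.011,0.062,-0.0],[0.0,-0.0,0.0062]],[[0.014,0.062,-0.0],[0.0,-0.0,0.0061]],[[0.015,0.058,-0.0],[0.0001,-0.0,0.0059]],[[0.016,0.051,-0.0],[-0.0,-0.0,0.0051]],[[0.013,0.04,-0.001],[-0.0,-0.0,0.0041]],[[0.01,0.026,0.0],[-0.0,-0.0,0.0027]],[[0.003,0.01,0.0],[-0.0,-0.0,0.001]]]
end [ 0.5782 -0.2871  0.2118] pathmax mm/row 7.627319319393938 deg 2.2319999999999998
pitch 18 [-0.88609101 -0.34547245 -0.30901699]
[[[0.005,-0.001,0.0],[-0.0,-0.0,0.0008]],[[0.013,-0.004,0.0],[-0.0,-0.0,0.0021]],[[0.02,-0.007,0.0],[-0.0,-0.0,0.0032]],[[0.026,-0.008,0.0],[-0.0,-0.0,0.004]],[[0.028,-0.01,0.0],[-0.0,-0.0,0.0045]],[[0.029,-0.012,0.0],[-0.0,-0.0,0.0049]],[[0.03,-0.012,0.0],[-0.0,-0.0,0.0048]],[[0.027,-0.013,0.0],[-0.0,-0.0,0.0045]],[[0.024,-0.011,0.0],[-0.0,-0.0,0.004]],[[0.018,-0.01,0.0],[-0.0,-0.0,0.0032]],[[0.012,-0.007,0.0],[-0.0,-0.0,0.0021]],[[0.005,-0.003,0.0],[-0.0,-0.0,0.0008]]]
end [ 0.5518 -0.2974  0.2239] pathmax mm/row 3.877318661136843 deg 1.764
pitch 32 [-0.79011897 -0.30805451 -0.52991926]
[[[0.009,-0.001,0.0],[-0.0,-0.0,0.0013]],[[0.025,-0.004,0.0],[-0.0,-0.0,0.0036]],[[0.037,-0.007,0.0],[-0.0,-0.0,0.0055]],[[0.046,-0.011,0.0],[-0.0,-0.0,0.0069]],[[0.052,-0.013,0.0],[-0.0,-0.0,0.0078]],[[0.054,-0.018,0.0],[-0.0,-0.0,0.0082]],[[0.053,-0.02,0.0],[-0.0,-0.0,0.0083]],[[0.05,-0.022,0.0],[-0.0,-0.0,0.0078]],[[0.042,-0.021,0.0],[-0.0,-0.0,0.0069]],[[0.033,-0.018,0.0],[-0.0,-0.0,0.0054]],[[0.021,-0.013,0.0],[-0.0,-0.0,0.0037]],[[0.008,-0.005,0.001],[-0.0,-0.0,0.0013]]]
end [ 0.5004 -0.3175  0.2257] pathmax mm/row 6.830519745963699 deg 2.988
pitch 56 [-0.52099512 -0.20312751 -0.82903757]
```

Emit:
send_rows:
  plan:
    - [[0.001,0.01,0],[0,0,0.001]]
    - [[0.001,0.028,0],[0,0,0.0027]]
    - [[0.004,0.042,0],[0,0,0.0041]]
    - [[0.006,0.052,0],[0,0,0.0051]]
    - [[0.008,0.06,0],[0,0,0.0059]]
    - [[0.011,0.062,0],[0,0,0.0062]]
    - [[0.014,0.062,0],[0,0,0.0061]]
    - [[0.015,0.058,0],[0,0,0.0059]]
    - [[0.016,0.051,0],[0,0,0.0051]]
    - [[0.013,0.04,0],[0,0,0.0041]]
    - [[0.01,0.026,0],[0,0,0.0027]]
    - [[0.003,0.01,0],[0,0,0.001]]

```text
time: 17.5
eef_pos: [0.5774, -0.2872, 0.2116]
tcp_rot: [0.173, -0.686, 0.701, -0.088]
contact_force: [0.5, 0.4, -5.6]
opening: 0.236
```

Emit:
send_rows:
  plan:
    - [[0.005,-0.001,0],[0,0,0.0008]]
    - [[0.013,-0.004,0],[0,0,0.0021]]
    - [[0.02,-0.007,0],[0,0,0.0032]]
    - [[0.026,-0.008,0],[0,0,0.004]]
    - [[0.028,-0.01,0],[0,0,0.0045]]
    - [[0.029,-0.012,0],[0,0,0.0049]]
    - [[0.03,-0.012,0],[0,0,0.0048]]
    - [[0.027,-0.013,0],[0,0,0.0045]]
    - [[0.024,-0.011,0],[0,0,0.004]]
    - [[0.018,-0.01,0],[0,0,0.0032]]
    - [[0.012,-0.007,0],[0,0,0.0021]]
    - [[0.005,-0.003,0],[0,0,0.0008]]

```text
time: 18.7
eef_pos: [0.5518, -0.2977, 0.2247]
tcp_rot: [-0.087, 0.701, -0.686, 0.173]
contact_force: [0.8, -0.4, -2.7]
opening: 0.243
```

Emit:
send_rows:
  plan:
    - [[0.009,-0.001,0],[0,0,0.0013]]
    - [[0.025,-0.004,0],[0,0,0.0036]]
    - [[0.037,-0.007,0],[0,0,0.0055]]
    - [[0.046,-0.011,0],[0,0,0.0069]]
    - [[0.052,-0.013,0],[0,0,0.0078]]
    - [[0.054,-0.018,0],[0,0,0.0082]]
    - [[0.053,-0.02,0],[0,0,0.0083]]
    - [[0.05,-0.022,0],[0,0,0.0078]]
    - [[0.042,-0.021,0],[0,0,0.0069]]
    - [[0.033,-0.018,0],[0,0,0.0054]]
    - [[0.021,-0.013,0],[0,0,0.0037]]
    - [[0.008,-0.005,0],[0,0,0.0013]]

```text
time: 19.9
eef_pos: [0.4999, -0.318, 0.2259]
tcp_rot: [0.06, 0.704, -0.635, 0.312]
contact_force: [0.6, 0.8, -3.1]
opening: 0.243
```

Emit:
send_rows:
  plan:
    - [[0,0,0],[0,0,0]]
    - [[0,0,0],[0,0,0]]
    - [[0,0,0],[0,0,0]]
    - [[0,0,0],[0,0,0]]
    - [[0,0,0],[0,0,0]]
    - [[0,0,0],[0,0,0]]
    - [[0,0,0],[0,0,0]]

```text
time: 20.6
eef_pos: [0.5005, -0.3174, 0.2257]
tcp_rot: [0.06, 0.705, -0.635, 0.312]
contact_force: [-0.3, -0.2, -3.3]
opening: 0.236
```

```bash
python3 - <<'E'
from h import *
g=get_state(); p,r=g['eef_pos'],R.from_quat(g['tcp_rot']); print(p,g['contact_force'],g['opening'],(r*R.from_matrix(PT).inv()).as_euler('ZYX',degrees=True))
w=read_camera('wrist')['img']; s=read_camera('scene')['img']; t=read_camera('top')['img']
cv2.imwrite('pics/p1.png',np.hstack([cv2.resize(w,(400,300)),cv2.resize(s[150:270,190:310],(300,300),interpolation=cv2.INTER_CUBIC)]))
cv2.imwrite('pics/p1t.png',t)
E
```

```text
[ 0.50046519 -0.31739261  0.22571027] [-0.30865135 -0.2084758  -3.28899639] 0.23609918309870243 [-1.58705062e+02  5.60110252e+01 -3.06009984e-02]
```

```bash
python3 - <<'E'
from h import *
f=[]
for i in range(12): c=read_camera('wrist'); f.append(get_state()['contact_force'])
print(np.mean(f,0),np.std(f,0))
img=c['img']; hsv=cv2.cvtColor(img,cv2.COLOR_BGR2HSV)
g=cv2.resize(hsv[140:320:12,150:490:12,2],None,fx=1,fy=1,interpolation=cv2.INTER_NEAREST)
for row in g: print(' '.join(f'{v:3d}' for v in row))
p,r=get_state()['eef_pos'],R.from_quat(get_state()['tcp_rot'])
Y=-158.7; x=panR(Y).apply([1,0,0])[:2]; lip=CART-.03*x
q,s=by_lip([*(lip-.04*x),.20],Y,0); p,r=rows(p,r,q,s,18)
E
```

```text
[-0.19605789  0.04059196 -2.56970833] [0.53362779 0.58218092 0.3383621 ]
216 156  77  75  78 123 126 124 122 122 201 202 200 202 205 205 202 205 205 126 122 124 123 129  84  85  84 148 217
217 193  96  77  74 120 127 126 123 124 204 201 201 203 204 204 202 203 207 125 126 125 126 128  82  81  86 162 217
216 216 144  79  78 119 126 127 122 123 178 175 176 169 172 172 176 178 183 124 127 123 128 124  83  85 129 216 217
216 216 151  90  77 110 125 125 123 123 125 127 163 184 188 190 172 123 125 120 124 124 127 151  82  83 153 216 216
216 217 217 116  88  77 134 132 124 132 130 138 156 184 184 178 164 132 136 123 133 133 128  83  84  96 216 216 216
216 217 217 153  92  87 132 137 134 135 133 139 157 183 185 184 164 134 137 134 135 138 139  84  83 144 216 216 216
217 217 217 134  88  89 175 181 179 179 147 137 156 184 183 185 165 176 181 177 179 142 137  82  84 188 216 217 216
216 217 217 130 135  91 167 182 181 178 134 137 155 184 184 185 164 175 177 177 180 139 136  83 121 154 217 216 217
216 216 217 150 152  92 133 183 179 177 133 136 154 182 184 184 164 177 177 176 181 139 125  82 155
[... 797 characters left out ...]
052,0.01,0.0],[0.0,0.0,-0.0062]],[[-0.069,0.01,0.0],[0.0,0.0,-0.0081]],[[-0.083,0.009,0.0],[0.0,0.0,-0.0097]],[[-0.094,0.004,0.0],[0.0,0.0,-0.011]],[[-0.103,-0.003,0.0],[0.0,0.0,-0.012]],[[-0.108,-0.012,0.0],[0.0,0.0,-0.0126]],[[-0.109,-0.02,0.0],[0.0,0.0,-0.0129]],[[-0.107,-0.029,0.0],[0.0,0.0,-0.0129]],[[-0.102,-0.037,0.0],[0.0,0.0,-0.0126]],[[-0.093,-0.042,0.0],[0.0,0.0,-0.012]]]
[[[-0.083,-0.045,0.0],[0.0,0.0,-0.0109]],[[-0.07,-0.045,0.0],[0.0,0.0,-0.0098]],[[-0.057,-0.042,0.0],[0.0,0.0,-0.0081]],[[-0.041,-0.033,0.0],[0.0,0.0,-0.0062]],[[-0.025,-0.022,0.0],[0.0,0.0,-0.0039]],[[-0.009,-0.009,0.0],[0.0,0.0,-0.0014]]]
end [ 0.6424 -0.2621  0.2759] pathmax mm/row 13.303232689838962 deg 4.644
```

The mean weight is 2.57 N (empty pan 2.45 N), and the pan floor in the wrist image has no dark bolt pixels. All three bolts are out. Levelling and rising.

Emit:
send_rows:
  plan:
    - [[-0.012,0.003,0],[0,0,-0.0014]]
    - [[-0.033,0.007,0],[0,0,-0.0039]]
    - [[-0.052,0.01,0],[0,0,-0.0062]]
    - [[-0.069,0.01,0],[0,0,-0.0081]]
    - [[-0.083,0.009,0],[0,0,-0.0097]]
    - [[-0.094,0.004,0],[0,0,-0.011]]
    - [[-0.103,-0.003,0],[0,0,-0.012]]
    - [[-0.108,-0.012,0],[0,0,-0.0126]]
    - [[-0.109,-0.02,0],[0,0,-0.0129]]
    - [[-0.107,-0.029,0],[0,0,-0.0129]]
    - [[-0.102,-0.037,0],[0,0,-0.0126]]
    - [[-0.093,-0.042,0],[0,0,-0.012]]

```text
time: 22.55
eef_pos: [0.6068, -0.2756, 0.2633]
tcp_rot: [0.194, -0.68, 0.704, -0.066]
contact_force: [-0.7, 0.3, -2.9]
opening: 0.24
```

Emit:
send_rows:
  plan:
    - [[-0.083,-0.045,0],[0,0,-0.0109]]
    - [[-0.07,-0.045,0],[0,0,-0.0098]]
    - [[-0.057,-0.042,0],[0,0,-0.0081]]
    - [[-0.041,-0.033,0],[0,0,-0.0062]]
    - [[-0.025,-0.022,0],[0,0,-0.0039]]
    - [[-0.009,-0.009,0],[0,0,-0.0014]]
    - [[0,0,0],[0,0,0]]

```text
time: 23.25
eef_pos: [0.6427, -0.2619, 0.2755]
tcp_rot: [0.278, -0.65, 0.706, 0.023]
contact_force: [-0.8, 0.0, -1.6]
opening: 0.239
```

```bash
python3 - <<'E'
from h import *
g=get_state(); p,r=g['eef_pos'],R.from_quat(g['tcp_rot']); print(p,(r*R.from_matrix(PT).inv()).as_euler('ZYX',degrees=True),g['qpos'].round(2))
q,s=tool_pose([*PLAT,.18],-19); a,b=rows(p,r,q,s,36)
q2,s2=tool_pose([*PLAT,.112],-19); print(q2); rows(a,b,q2,s2,12)
E
```

```text
[ 0.64268838 -0.26188902  0.27550704] [-1.58686025e+02  2.44467922e-02 -4.53004724e-02] [-0.42  0.5   1.24 -0.31  1.72  0.78]
[[[-0.001,-0.0,-0.01],[0.0004,-0.0008,-0.0]],[[-0.003,-0.0,-0.029],[0.0011,-0.0023,-0.0]],[[-0.006,-0.001,-0.046],[0.0017,-0.0038,-0.0]],[[-0.009,-0.002,-0.063],[0.0024,-0.0052,-0.0]],[[-0.014,-0.003,-0.078],[0.003,-0.0064,-0.0]],[[-0.02,-0.006,-0.092],[0.0035,-0.0076,-0.0]],[[-0.028,-0.009,-0.103],[0.0041,-0.0086,-0.0]],[[-0.037,-0.013,-0.113],[0.0045,-0.0097,-0.0]],[[-0.049,-0.017,-0.12],[0.0049,-0.0106,-0.0]],[[-0.06,-0.023,-0.125],[0.0053,-0.0113,-0.0]],[[-0.074,-0.028,-0.128],[0.0057,-0.0121,-0.0]],[[-0.088,-0.035,-0.126],[0.0059,-0.0128,-0.0]]]
[[[-0.101,-0.041,-0.123],[0.0062,-0.0133,-0.0001]],[[-0.115,-0.047,-0.116],[0.0064,-0.0137,0.0]],[[-0.128,-0.052,-0.106],[0.0066,-0.0141,0.0]],[[-0.139,-0.058,-0.095],[0.0067,-0.0144,0.0]],[[-0.149,-0.063,-0.079],[0.0067,-0.0145,0.0]],[[-0.157,-0.066,-0.064],[0.0069,-0.0146,0.0]],[[-0.161,-0.068,-0.046],[0.0068,-0.0147,0.0]],[[-0.164,-0.069,-0.028],[0.0068,-0.0145,-0.0]],[[-0.163,-0.07,-0.01],[0.0067,-0.0144,-0.0]
[... 585 characters left out ...]
7,0.0]],[[-0.016,-0.006,0.023],[0.0011,-0.0024,0.0]],[[-0.005,-0.003,0.008],[0.0003,-0.0008,0.0]]]
end [0.4997 0.2403 0.2574] pathmax mm/row 21.832416265727442 deg 5.830777649679328
[0.49972583 0.24032528 0.1893    ]
[[[-0.005,0.01,0.0],[0.0,0.0,0.0]],[[-0.013,0.028,0.0],[0.0,0.0,0.0]],[[-0.019,0.042,0.0],[0.0,0.0,0.0]],[[-0.025,0.053,0.0],[0.0,0.0,0.0]],[[-0.028,0.06,0.0],[0.0,0.0,0.0]],[[-0.03,0.064,0.0],[0.0,0.0,0.0]],[[-0.029,0.064,0.0],[0.0,0.0,0.0]],[[-0.029,0.06,0.0],[0.0,0.0,0.0]],[[-0.024,0.053,0.0],[0.0,0.0,0.0]],[[-0.02,0.042,0.0],[0.0,0.0,0.0]],[[-0.013,0.028,0.0],[0.0,0.0,0.0]],[[-0.005,0.01,0.0],[0.0,0.0,0.0]]]
end [0.4997 0.2403 0.1893] pathmax mm/row 8.481886582594699 deg 0.0
```

Emit:
send_rows:
  plan:
    - [[-0.001,0,-0.01],[0.0004,-0.0008,0]]
    - [[-0.003,0,-0.029],[0.0011,-0.0023,0]]
    - [[-0.006,-0.001,-0.046],[0.0017,-0.0038,0]]
    - [[-0.009,-0.002,-0.063],[0.0024,-0.0052,0]]
    - [[-0.014,-0.003,-0.078],[0.003,-0.0064,0]]
    - [[-0.02,-0.006,-0.092],[0.0035,-0.0076,0]]
    - [[-0.028,-0.009,-0.103],[0.0041,-0.0086,0]]
    - [[-0.037,-0.013,-0.113],[0.0045,-0.0097,0]]
    - [[-0.049,-0.017,-0.12],[0.0049,-0.0106,0]]
    - [[-0.06,-0.023,-0.125],[0.0053,-0.0113,0]]
    - [[-0.074,-0.028,-0.128],[0.0057,-0.0121,0]]
    - [[-0.088,-0.035,-0.126],[0.0059,-0.0128,0]]

```text
time: 24.45
eef_pos: [0.6047, -0.1302, 0.2712]
tcp_rot: [0.468, -0.53, 0.678, -0.2]
contact_force: [0.3, 0.6, -2.5]
opening: 0.234
```

Emit:
send_rows:
  plan:
    - [[-0.101,-0.041,-0.123],[0.0062,-0.0133,0]]
    - [[-0.115,-0.047,-0.116],[0.0064,-0.0137,0]]
    - [[-0.128,-0.052,-0.106],[0.0066,-0.0141,0]]
    - [[-0.139,-0.058,-0.095],[0.0067,-0.0144,0]]
    - [[-0.149,-0.063,-0.079],[0.0067,-0.0145,0]]
    - [[-0.157,-0.066,-0.064],[0.0069,-0.0146,0]]
    - [[-0.161,-0.068,-0.046],[0.0068,-0.0147,0]]
    - [[-0.164,-0.069,-0.028],[0.0068,-0.0145,0]]
    - [[-0.163,-0.07,-0.01],[0.0067,-0.0144,0]]
    - [[-0.161,-0.068,0.008],[0.0066,-0.0141,0]]
    - [[-0.155,-0.065,0.024],[0.0064,-0.0137,0]]
    - [[-0.147,-0.062,0.039],[0.0061,-0.0133,0]]

```text
time: 25.65
eef_pos: [0.5351, 0.1114, 0.2623]
tcp_rot: [0.683, -0.182, 0.454, -0.542]
contact_force: [-0.3, -0.8, -2.6]
opening: 0.239
```

Emit:
send_rows:
  plan:
    - [[-0.138,-0.058,0.051],[0.006,-0.0127,0]]
    - [[-0.126,-0.054,0.061],[0.0056,-0.0121,0]]
    - [[-0.114,-0.047,0.067],[0.0053,-0.0114,0]]
    - [[-0.101,-0.042,0.072],[0.005,-0.0106,0]]
    - [[-0.088,-0.037,0.073],[0.0045,-0.0097,0]]
    - [[-0.074,-0.03,0.071],[0.004,-0.0086,0]]
    - [[-0.062,-0.025,0.066],[0.0035,-0.0076,0]]
    - [[-0.05,-0.02,0.058],[0.003,-0.0064,0]]
    - [[-0.037,-0.016,0.049],[0.0024,-0.0052,0]]
    - [[-0.027,-0.01,0.038],[0.0018,-0.0037,0]]
    - [[-0.016,-0.006,0.023],[0.0011,-0.0024,0]]
    - [[-0.005,-0.003,0.008],[0.0003,-0.0008,0]]

```text
time: 26.85
eef_pos: [0.4992, 0.2403, 0.2576]
tcp_rot: [0.706, 0.037, 0.264, -0.656]
contact_force: [-0.8, -0.4, -2.0]
opening: 0.236
```

```bash
python3 - <<'E'
from h import *
g=get_state(); p,r=g['eef_pos'],R.from_quat(g['tcp_rot']); print(p,(r*R.from_matrix(PT).inv()).as_euler('ZYX',degrees=True),g['qpos'].round(2))
t=read_camera('top'); w=read_camera('wrist')
T=np.eye(4);T[:3,:3]=r.as_matrix();T[:3,3]=p;T=T@np.array(w['mount'])
# mat corners predicted for platform at PLAT yaw -19 and pan outline in wrist view
c=np.array([[a*.114,b*.147,.112] for a,b in((1,1),(1,-1),(-1,-1),(-1,1))]); P=panR(-19).apply(c)+[*PLAT,0]
print('plat pred in wrist',proj(w,P,T).round(0).tolist())
img=np.hstack([cv2.resize(w['img'],(480,360)),cv2.resize(t['img'][215:365,380:515],(320,360),interpolation=cv2.INTER_CUBIC)])
cv2.imwrite('pics/f1.png',img)
q,s=tool_pose([*PLAT,.113],-19); rows(p,r,q,s,12)
E
```

```text
[0.49921339 0.24030481 0.25760037] [-18.95480444   0.02188594  -0.03068478] [ 0.4  -0.17  2.02 -0.35  0.98 -0.69]
plat pred in wrist [[462.0, 271.0], [175.0, 270.0], [91.0, 21.0], [547.0, 22.0]]
[[[-0.005,0.01,0.0],[0.0,0.0,-0.0]],[[-0.012,0.028,0.0],[0.0,0.0,-0.0]],[[-0.019,0.042,0.0],[0.0,0.0,-0.0]],[[-0.024,0.052,0.0],[0.0,0.0,-0.0]],[[-0.028,0.06,0.001],[0.0,0.0001,-0.0]],[[-0.029,0.063,-0.0],[0.0,-0.0,-0.0]],[[-0.028,0.063,0.0],[0.0,-0.0,-0.0]],[[-0.028,0.06,0.0],[0.0,0.0,-0.0]],[[-0.024,0.052,0.0],[0.0,0.0,-0.0001]],[[-0.019,0.042,0.001],[0.0,0.0,0.0]],[[-0.013,0.028,-0.0],[0.0,0.0,0.0]],[[-0.004,0.01,-0.0],[0.0,0.0,0.0]]]
end [0.4998 0.2403 0.1903] pathmax mm/row 8.322499624511858 deg 0.036000000000000004
```

View pics/f1.png

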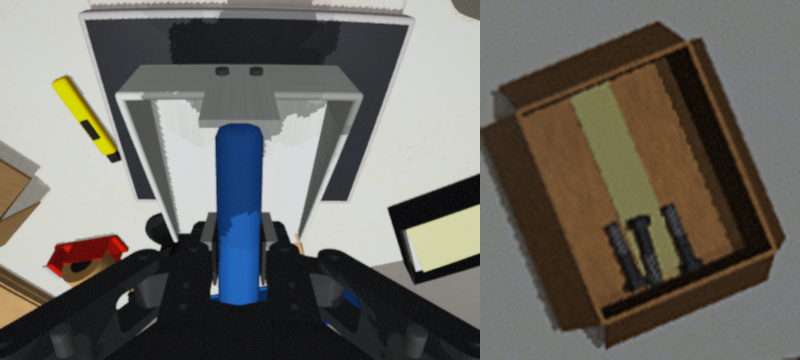

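The top crop shows all three bolts in the carton and the wrist view shows an empty pan. The platform corners sit about 7 mm further to tool +z than I predicted, so I'll shift 6 mm while lowering.

Emit:
send_rows:
  plan:
    - [[-0.005,0.01,0],[0,0,0]]
    - [[-0.013,0.028,0.01],[0,0,0]]
    - [[-0.019,0.042,0.01],[0,0,0]]
    - [[-0.025,0.052,0.01],[0,0,0]]
    - [[-0.028,0.06,0.01],[0,0,0]]
    - [[-0.029,0.063,0.01],[0,0,0]]
    - [[-0.028,0.063,0],[0,0,0]]
    - [[-0.028,0.06,0],[0,0,0]]
    - [[-0.024,0.052,0],[0,0,0]]
    - [[-0.019,0.042,0],[0,0,0]]
    - [[-0.01,0.022,0],[0,0,0]]
    - [[0,0,0],[0,0,0]]

```text
time: 28.15
eef_pos: [0.5015, 0.2456, 0.1918]
tcp_rot: [0.706, 0.037, 0.265, -0.655]
contact_force: [-0.5, 0.5, -1.7]
opening: 0.238
```

Emit:
send_rows:
  plan:
    - [[-0.004,0.008,0],[0,0,0]]
    - [[-0.003,0.006,0],[0,0,0]]
    - [[0,0,0],[0,0,0]]
    - [[0,0,0],[0,0,0]]

```text
time: 28.55
eef_pos: [0.5017, 0.2458, 0.1907]
tcp_rot: [0.706, 0.037, 0.265, -0.656]
contact_force: [0.2, -0.4, -2.7]
opening: 0.239
```

Still hanging (−2.7 N). Lowering in 0.5 mm steps.

Emit:
send_rows:
  plan:
    - [[-0.002,0.004,0],[0,0,0]]
    - [[-0.002,0.004,0],[0,0,0]]
    - [[-0.002,0.004,0],[0,0,0]]
    - [[0,0,0],[0,0,0]]
    - [[0,0,0],[0,0,0]]

```text
time: 29.05
eef_pos: [0.5018, 0.2458, 0.1893]
tcp_rot: [0.706, 0.037, 0.265, -0.656]
contact_force: [-1.6, -1.4, -0.6]
opening: 0.235
```

Emit:
send_rows:
  plan:
    - [[-0.002,0.004,0],[0,0,0]]
    - [[-0.002,0.004,0],[0,0,0]]
    - [[0,0,0],[0,0,0]]
    - [[0,0,0],[0,0,0]]

```text
time: 29.45
eef_pos: [0.5021, 0.2459, 0.1894]
tcp_rot: [0.706, 0.037, 0.265, -0.656]
contact_force: [-3.0, 0.1, 5.1]
opening: 0.235
```

Contact at TCP z = 0.1893, the same height as when it was picked up. Easing the grip, opening, and backing straight out.

Emit:
send_rows:
  plan:
    - [[0,0,0],[0,0,0]]
    - [[0,0,0],[0,0,0]]
    - [[0,0,0],[0,0,0]]
  grip_force: 20

```text
time: 29.75
eef_pos: [0.5021, 0.2459, 0.1893]
tcp_rot: [0.706, 0.037, 0.265, -0.656]
contact_force: [-3.3, -0.9, 4.9]
opening: 0.237
```

Emit:
send_rows:
  plan:
    - [[0,0,0],[0,0,0]]
    - [[0,0,0],[0,0,0]]
    - [[0,0,0],[0,0,0]]
    - [[0,0,0],[0,0,0]]
  gripper: 0.6

```text
time: 30.15
eef_pos: [0.5015, 0.2458, 0.1875]
tcp_rot: [0.706, 0.037, 0.265, -0.656]
contact_force: [0.5, 0.5, -1.0]
opening: 0.404
```

Emit:
send_rows:
  plan:
    - [[0,0,0],[0,0,0]]
    - [[0,0,0],[0,0,0]]
    - [[0,0,0],[0,0,0]]
    - [[0,-0.04,0],[0,0,0]]
    - [[0,-0.08,0],[0,0,0]]
    - [[0,-0.12,0],[0,0,0]]
    - [[0,-0.15,0],[0,0,0]]
    - [[0,-0.15,0],[0,0,0]]
    - [[0,-0.15,0],[0,0,0]]
    - [[0,-0.12,0],[0,0,0]]
    - [[0,-0.08,0],[0,0,0]]
    - [[0,-0.04,0],[0,0,0]]
  gripper: 0.2

```text
time: 31.35
eef_pos: [0.4569, 0.2616, 0.2906]
tcp_rot: [0.706, 0.038, 0.265, -0.656]
contact_force: [-1.0, -0.5, -0.1]
opening: 0.8
```

```bash
python3 - <<'E'
from h import *
g=get_state(); p,r=g['eef_pos'],R.from_quat(g['tcp_rot']); w=read_camera('wrist'); t=read_camera('top')
cv2.imwrite('pics/end_w.png',w['img']); cv2.imwrite('pics/end_t.png',t['img']); t0=cv2.imread('pics/top0.png')
T=np.eye(4);T[:3,:3]=r.as_matrix();T[:3,3]=p;T=T@np.array(w['mount'])
d=cv2.absdiff(t['img'],t0).max(2); d=(cv2.medianBlur(d,5)>45).astype(np.uint8)
N,l,st,ce=cv2.connectedComponentsWithStats(d); print('changes in top',[ (s.tolist()) for s in st[1:] if s[4]>25])
# white floor of pan in the wrist view
hsv=cv2.cvtColor(w['img'],cv2.COLOR_BGR2HSV); m=cv2.inRange(hsv,(105,100,25),(125,255,255)); m[340:]=0; m[:,:250]=0; m[:,400:]=0
N,l,st,ce=cv2.connectedComponentsWithStats(m); i=1+np.argmax(st[1:,4]); print('handle',st[i],cv2.minAreaRect(np.argwhere(l==i)[:,::-1].astype(np.float32)))
P=[GRIP+[C*a-S*.012,0,S*a+C*.012]+np.array([0,b,0]) for a in(-.05,.05) for b in(-.011,.011)]
o=np.array([.5021,.2459,.1893])-panR(-19).apply(TCP_P); print('origin est',o,'handle pred',proj(w,o+panR(-19).apply(P),T).round(0).tolist())
for z in(.112,):
  # dark mat corners / platform check against pan: light-grey border pixels
  c=np.array([[a*.114,b*.147,.112] for a,b in((1,1),(1,-1),(-1,-1),(-1,1))]); Q=panR(-19).apply(c)+[.523,.2387,0]; print('plat pred',proj(w,Q,T).round(0).tolist())
m=(hsv[...,2]<70).astype(np.uint8); m[:, :0]=0
for v in (40,70,100,130): 
    row=hsv[v,:,2]; dk=np.where(row<75)[0]; print(v,dk.min() if len(dk) else None, dk.max() if len(dk) else None)
E
```

```text
changes in top [[224, 227, 16, 10, 82], [184, 240, 78, 88, 2398], [247, 241, 22, 18, 177], [1, 295, 289, 185, 22038], [457, 301, 15, 27, 173], [433, 305, 23, 31, 365]]
handle [ 301  153   34  145 4428] ((317.5, 225.0), (144.0, 33.0), 90.0)
origin est [0.52337417 0.23857472 0.112     ] handle pred [[300.0, 156.0], [336.0, 156.0], [302.0, 304.0], [334.0, 304.0]]
plat pred [[443.0, 278.0], [193.0, 278.0], [131.0, 78.0], [505.0, 78.0]]
40 173 466
70 None None
100 147 491
130 155 482
```

The handle appears where predicted, so the pan is flat. The mat is centred on the pan (columns 147–491, mid 319). The only changes in the top view are the pan, the arm and the bolts inside the carton. Handing in.

```bash
python3 -c "
from plant import *
print(sign_off(), get_state()['contact_force'])"
```

```text
the job is handed in; nothing more can be done
the job is handed in; nothing more can be done
```

The bolts are in the carton and the empty pan is back on the scale. I handed the job in at about 31 s of the 64 s allowed, and no verdict was reported.

**What I did:** I carried the pan level to the carton and tipped it to 56° with the lip just inside the rim. I then set it down in the middle of the platform, lip to the rear.

**Last checks:**
- **Bolts:** after the pour the wrist force averaged 2.57 N, against about 2.45 N for the empty pan. The images showed three bolts in the carton and none in the pan.
- **Pan:** it touched down at the height it was picked up from. After release its handle was within 3 px of where a flat, centred pan should appear at the rear end. The front end was partly masked in that check, so it confirms less.
- **Other things on the bench:** comparing top views from before and after, only the pan, the arm and the inside of the carton had changed.

**What went wrong or disagreed:**
- **First grasp:** the fingers shut without holding the handle and pushed the pan sideways by about a centimetre on the platform. Nothing spilled.
- **Second grip:** it crept as I raised the force, so I re-gripped about 12 mm deeper, and that held.
- **Platform centre:** my two estimates differed by about 7 mm. I used the wrist view's, which matched an earlier mat-edge measurement, so centring is probably good to a few millimetres.

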